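# Move four exhibits round to their next examination stations

## Task

The four exhibits on the examination bench stand in one another's places: move each to its next station, the brass seal onto the balance, the vase onto the turntable, the glass jar onto the light panel and the red casket into the wooden tray. A station has room for one exhibit only, so use the empty rubber mat as a free spot on the way. Set every exhibit down gently and upright in the middle of its station, never let one tip over, and leave the black camera lens on the bench where it stands.

Things in the scene. Friction and masses are not known exactly. Their poses are not given: they have to be found in the camera images.
- seal: Brass hand seal, loose, 0.28 to 0.56 kg: a square foot 42 x 42 mm, 24 mm high, carrying an upright round handle 22 mm in diameter from 24 to 66 mm above the underside, then a knob 27 mm wide; 80 mm tall in all. Origin at the centre of the underside, z up. It starts on the light panel or in the tray.
- vase: Small blue glazed vase, loose, about 0.2 kg, round: foot 40 mm wide, straight-sided belly 54 mm in diameter from 22 to 46 mm above the underside, neck 26 mm wide, lip 38 mm wide, 84 mm tall. Origin at the centre of the underside, z up. It starts on the light panel or in the tray.
- jar: Amber glass jar with a steel cap, loose, about 0.2 kg, round: straight-sided glass 52 mm in diameter up to 41 mm above the underside, then a narrower neck and, from 59 mm, the cap 47 mm in diameter; 75 mm tall. Origin at the centre of the underside, z up. It starts on the balance or the turntable.
- casket: Small red box with a brass band across its fixed lid, loose, about 0.2 kg: 64 mm long (its x), 48 mm wide (its y), 50 mm tall; below the lid, up to 36 mm, it is 62 x 46 mm. Origin at the centre of the underside, z up. It starts on the balance or the turntable.
- balance: Laboratory balance, fixed: white body 125 x 100 mm, 28 mm high, with a display strip on its -x side and a round steel pan 90 mm in diameter whose rigid top is 40 mm above the bench. The origin is on the bench surface (z = 0) straight below the middle of the pan.
- turntable: Locked photo turntable, fixed: a round aluminium disc 94 mm in diameter on a black foot, its flat top 40 mm above the bench. The origin is on the bench surface (z = 0) straight below the middle of the disc.
- light_panel: Light panel, fixed: a flat black square frame 104 x 104 mm with a white lit square 86 x 86 mm, its top 20 mm above the bench. The origin is on the bench surface (z = 0) straight below the middle of the white square.
- tray: Square wooden tray, fixed, 104 x 104 mm outside, 92 x 92 mm inside; the inner floor is 20 mm above the bench and the rim, 6 mm thick, stands 8 mm above that floor. The origin is on the bench surface (z = 0) straight below the middle of the tray.
- mat: Flat black rubber mat, fixed, 100 x 100 mm, top 4 mm above the bench; empty at the start: the free spot. Origin on the bench surface below its middle.
- lens: Black camera lens standing upright on the bench among the stations, loose, round, up to 66 mm wide, 80 mm tall. Not part of the job: leave it standing. Origin at the centre of its underside.
Things that resemble listed ones, but are neither listed nor needed, are in the scene too. Of the things that look like the seal, the middle-sized one is meant.

How it is judged:
By the outcome, as a careful person would: the job done as asked, in the order asked, and still so for the second after the job is handed in, with the robot touching nothing.
It also fails if it takes over 144 s, if anything falls off the work surface, if the arm or the gripper's body presses on something with over 40 N, if the wrist force passes 120 N, or if a joint passes its speed limit or range.

## Robot

A 6-joint arm with a two-finger parallel gripper is mounted at the origin on the work surface. World frame = base frame: x ahead of the robot, y to its left, z up, the work surface at z = 0. Lengths are in mm, angles in rad, forces in N, time in s.
With the tool pointing down it reaches from about 300 to 1000 mm from the base axis. Payload 5.1 kg.
Tool frame: the origin (TCP) lies between the finger pads; the fingertips stand 8 mm ahead of it and the grasp point (between the pads) lies 11 mm behind it; z points along the fingers, y is the line along which they close (so a half turn about z gives the same grasp; the last joint's range is limited). The gripper opens to 95 mm and grips with 3 to 60 N. Pads are 20 mm wide; open, the fingers measure 119 mm over their backs; the gripper's body (75 mm by 180 mm) begins 59 mm behind the grasp point.
Start: joints at [1.227, 0.124, 1.65, -0, 1.367, -0.083], TCP at [167.627, 628.002, 222.656] pointing down, gripper open.
Joint ranges: [-2.61, 2.61], [-1.02, 2.33], [0.03, 2.71], [-1.35, 4.49], [0.32, 2.68], [-2.91, 2.91]. Speed limits (rad/s): [2.57, 2.57, 3.14, 3.14, 3.14, 3.14].

## Interface

Orientations are given as a unit quaternion [w, x, y, z].
In Python, from station import * gives the robot as it stands.
- The arm moves only by the tool send_rows, never from a script. Its argument "increments" is a list that holds one entry, the list of rows, each a list of 7 numbers: the shift along the tool's x, y, z as a fraction of full scale, then the turn, a rotation vector about the tool's x, y, z as a fraction of full scale, then the opening, from -1 (shut) to 1 (fully open). In form: [[[x, y, z, ax, ay, az, grip], ...]]. A call has exactly 10 rows; each row is the pose to reach, as a shift and turn from the pose commanded when the call began, along the tool's axes at that moment; what a row does not reach only later rows make up. Full scale, the value 1, is 0.08 m for a shift and 90 degrees for a turn. A row lasts 1/10 s, in which the tool goes at most 50 mm and 8.59 degrees, less where a joint would pass 70% of its speed; a pose out of reach is approached as far as the arm can. A call with a number of a shift or a turn outside -1 to 1 is refused whole. A call with a gripper value outside its range is refused whole. The fingers move at their own pace and stop on an object; "grip_force" is the grip in N (left out, the last holds). Time passes only in rows, so rows that repeat a pose let the fingers close, or fill a call up. It gives the time, the measured TCP pose, the force, the opening and the grip force at its end, in the units of the state.
- observe(): the state, without advancing time (a new reading comes with each control period).
- camera(name): name is "scene" or "top"; returns a dict with "pixels" (420x560x3 uint8, blue, green, red), "vertical_fov" (degrees; the focal length in pixels is half the picture's height over the tangent of half this angle, whatever the lens; pixels are square), "cx", "cy" (the principal point, pixels), "world_to_cam" (4x4, takes a point from world to camera coordinates). Camera axes: x right, y up, looking along -z (the intrinsics and any distortion apply to the point x, -y, -z); pixel columns grow to the right and rows downward; lengths in mm; the calibration is good to about 2 mm. A picture is of the moment at which its call begins. There is no depth.
- finish_job(): hands the job in; it is judged then, once.
The state is a dict: "clock": time; "joint_positions": joint angles; "qd": joint speeds; "joint_torque": joint torques, N m; "tcp_pos": TCP position; "ee_rot": TCP orientation; "contact_force": force on the tool from outside, world axes, zero at the start; "wrist_torque": the same for the moment, N m; "grip_width": finger opening in mm; "grip_force": force on a finger pad.
Only numpy, scipy, OpenCV 4.12 (cv2) and the standard library are available. Lean on these libraries where they do the work, as an engineer would, in place of code of your own. Each camera call takes 0.05 s, during which the arm holds its last target. There are 200 camera calls.

## Working session

There is one attempt and no reset: what is moved stays moved. The work goes in short steps, Python scripts to look and compute and a tool call to move; the robot and the scene stay as the last step left them, time stands still between calls to the robot, and variables do not carry over. Pictures are saved under pics/ and viewed, at most 14 in all, crops included, and the job is handed in when it is done.

Besides the shell and the picture viewer there is one more tool, called after ">>>" as name(argument=value, ...), one argument or row to a line, values as JSON. send_rows: Moves the arm, as the interface text tells. Its arguments: {"type":"object","properties":{"increments":{"type":"array"},"grip_force":{"type":"number"}},"required":["increments"]}

```bash
ls; mkdir -p pics; python3 - <<'E'
from station import *
import cv2
for n in("scene","top"):
    c=camera(n); cv2.imwrite(f"pics/{n}0.png",c["pixels"]); print(n,{k:v for k,v in c.items() if k!="pixels"})
print(observe())
E
```

```text
pics
scene {'vertical_fov': 42.034152038364184, 'cx': 276.7989345886582, 'cy': 209.57264335376212, 'world_to_cam': array([[ 6.83452399e-01,  7.29853395e-01,  1.43819255e-02,
        -3.40031068e+02],
       [-4.68359742e-01,  4.23301309e-01,  7.75535398e-01,
         1.86986005e+02],
       [ 5.59939255e-01, -5.36777444e-01,  6.31140243e-01,
        -1.20986983e+03],
       [ 0.00000000e+00,  0.00000000e+00,  0.00000000e+00,
         1.00000000e+00]])}
top {'vertical_fov': 50.71500787920644, 'cx': 281.2766192748629, 'cy': 216.9887104752651, 'world_to_cam': array([[ 2.01482151e-02, -9.99638258e-01,  1.78157810e-02,
        -5.76320497e+00],
       [ 9.92975479e-01,  2.20855936e-02,  1.16240804e-01,
        -5.10350633e+02],
       [-1.16592227e-01,  1.53485890e-02,  9.93061264e-01,
        -9.56770656e+02],
       [ 0.00000000e+00,  0.00000000e+00,  0.00000000e+00,
         1.00000000e+00]])}
{'clock': 0.1, 'joint_positions': array([ 1.22739436e+00,  1.24433564e-01,  1.65151939e+00, -6.04184542e-05,
        1.36752809e+00, -8.26160695e-02]), 'qd': array([-7.07136467e-04,  9.38754017e-05, -2.90193918e-03,  1.58424049e-04,
        1.53379507e-03, -3.41089302e-04]), 'joint_torque': array([ 6.61387767e-04, -4.18878365e+01, -3.61096144e+01,  7.76707800e-02,
        4.62263916e-02, -5.53154314e-05]), 'tcp_pos': array([167.45829807, 627.47004765, 221.52473537]), 'ee_rot': array([-1.70691633e-04,  1.30017632e-01,  9.91511232e-01, -9.29109028e-04]), 'contact_force': array([-0.15243946, -0.01663091, -0.42269564]), 'wrist_torque': array([ 0.05443208, -0.06220272, -0.0168489 ]), 'grip_force': 0.0, 'grip_width': 94.91715592322454}
```

View pics/top0.png

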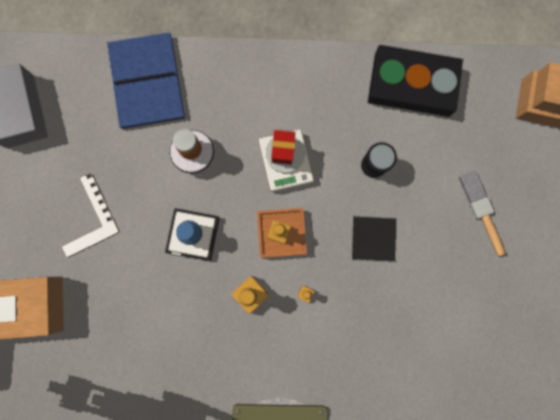

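View pics/scene0.png

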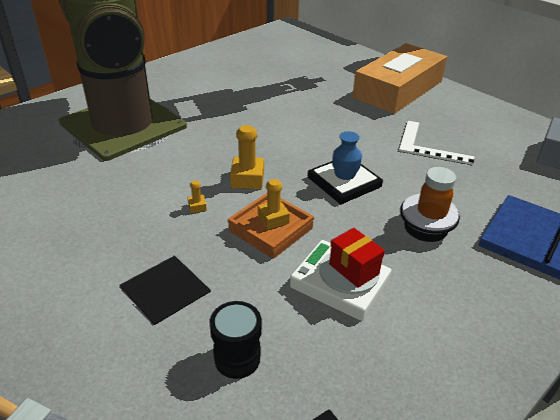

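```bash
python3 - <<'E'
import cv2
a=cv2.imread("pics/top0.png")[115:315,150:410]; cv2.imwrite("pics/topc.png",cv2.resize(a,None,fx=3,fy=3,interpolation=cv2.INTER_CUBIC))
a=cv2.imread("pics/scene0.png")[110:310,200:465]; cv2.imwrite("pics/scenec.png",cv2.resize(a,None,fx=3,fy=3,interpolation=cv2.INTER_CUBIC))
E
```

```text
(no output)
```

View pics/topc.png

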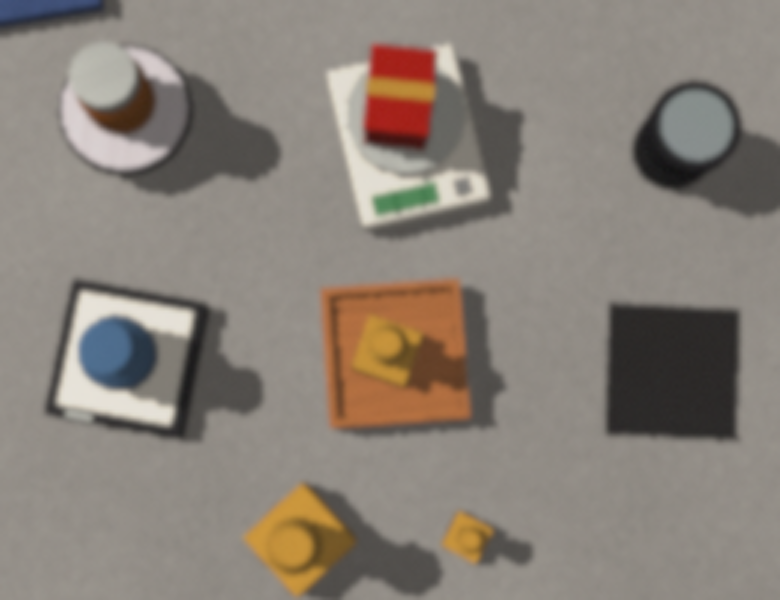

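View pics/scenec.png

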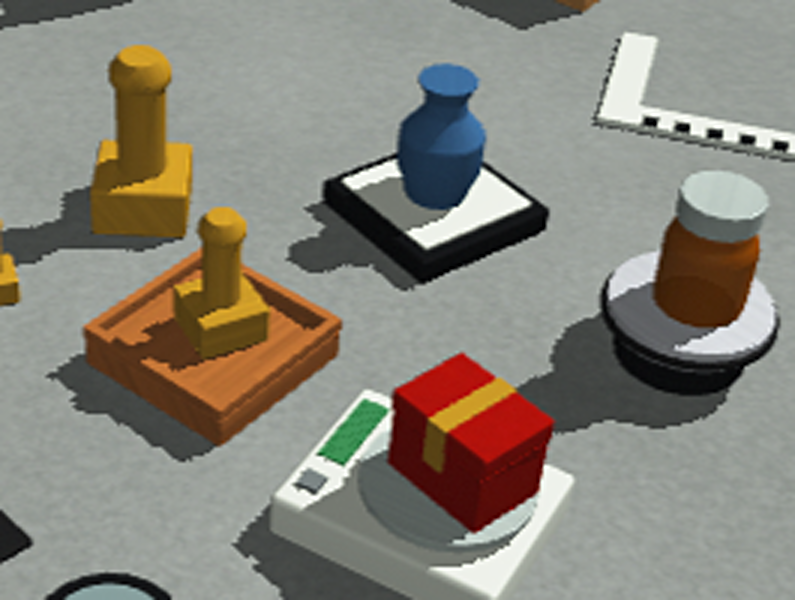

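```bash
cat >fit.py <<'E'
import numpy as np, pickle
from scipy.optimize import least_squares
T=np.array([[ 2.01482151e-02,-9.99638258e-01,1.78157810e-02,-5.76320497],[9.92975479e-01,2.20855936e-02,1.16240804e-01,-5.10350633e+02],[-1.16592227e-01,1.53485890e-02,9.93061264e-01,-9.56770656e+02]])
S=np.array([[6.83452399e-01,7.29853395e-01,1.43819255e-02,-3.40031068e+02],[-4.68359742e-01,4.23301309e-01,7.75535398e-01,1.86986005e+02],[5.59939255e-01,-5.36777444e-01,6.31140243e-01,-1.20986983e+03]])
cams={'t':(T,50.71500787920644,281.2766192748629,216.9887104752651),'s':(S,42.034152038364184,276.7989345886582,209.57264335376212)}
def proj(c,P):
    M,f,cx,cy=cams[c]; f=210/np.tan(np.radians(f/2)); q=M[:,:3]@np.asarray(P,float)+M[:,3]
    return np.array([cx-f*q[0]/q[2],cy+f*q[1]/q[2]])
def fit(obs,yaw=True,x0=(450,0,0)):
    # obs: (cam,(u,v),(lx,ly,z)); pose x,y,yaw
    def W(p,l):
        c,s=np.cos(p[2]),np.sin(p[2]); return [p[0]+c*l[0]-s*l[1],p[1]+s*l[0]+c*l[1],l[2]]
    def r(p):
        p=list(p)+([] if yaw else [0]); return np.concatenate([proj(c,W(p,l))-uv for c,uv,l in obs])
    s=least_squares(r,x0 if yaw else x0[:2],loss='soft_l1'); return s.x,r(s.x).reshape(-1,2)
E
python3 - <<'E'
from fit import *
np.set_printoptions(precision=2,suppress=True)
t=lambda u,v:('t',np.array([150+(u-1)/3,115+(v-1)/3]))
s=lambda u,v:('s',np.array([200+(u-1)/3,110+(v-1)/3]))
sf=lambda u,v:('s',np.array([u,v]))
def sq(pts,h,z,hy=None):
    hy=hy or h; return [(*p,l) for p,l in pts for l in [(l[0]*h,l[1]*hy,z)]]
# order: corner labels (+x +y)= top-left in top image
A,B,C,D=(1,1),(1,-1),(-1,-1),(-1,1)
R={}
R['tray']=fit([(*t(323,290),(52,52,28)),(*t(460,280),(52,-52,28)),(*t(471,418),(-52,-52,28)),(*t(333,430),(-52,52,28)),
 (*s(85,328),(-52,-52,28)),(*s(341,325),(52,52,28)),(*s(222,412),(52,-52,28))])
R['panel']=fit([(*t(78,290),(43,43,20)),(*t(201,308),(43,-43,20)),(*t(173,430),(-43,-43,20)),(*t(54,409),(-43,43,20)),
 (*s(341,182),(-43,-43,20)),(*s(532,205),(43,43,20)),(*s(428,250),(43,-43,20))])
R['mat']=fit([(*t(611,304),(50,50,4)),(*t(739,310),(50,-50,4)),(*t(736,438),(-50,-50,4)),(*t(607,434),(-50,50,4)),
 (*sf(121,289),(-50,-50,4)),(*sf(174,257),(-50,50,4)),(*sf(210,290),(50,50,4)),(*sf(155,322),(50,-50,4))])
R['casket']=fit([(*t(371,45),(32,24,90)),(*t(436,50),(32,-24,90)),(*t(427,138),(-32,-24,90)),(*t(366,133),(-32,24,90)),
 (*s(391,391),(-32,-24,90)),(*s(461,353),(-32,24,90)),(*s(552,422),(32,24,90)),(*s(481,460),(32,-24,90))])
R['sealfoot']=fit([(*t(366,316),(21,21,44)),(*t(422,330),(21,-21,44)),(*t(406,386),(-21,-21,44)),(*t(352,362),(-21,21,44)),
 (*s(175,289),(-21,-21,44)),(*s(265,315),(21,21,44)),(*s(202,330),(21,-21,44))],x0=(450,0,-.3))
for n,o in dict(sealknob=[(*t(389,344),(0,0,93)),(*s(222,227),(0,0,93))],balance=[(*t(405.5,114.5),(0,0,40)),(*s(447,492),(0,0,40))],
 turntable=[(*t(126,108),(0,0,40)),(*s(690,306),(0,0,40))],jar=[(*t(104,76),(0,0,115)),(*s(722,190),(0,0,115))],
 vaselip=[(*t(107,347),(0,0,104)),(*s(448,76),(0,0,104))],lens=[(*t(696,124),(0,0,80)),(*sf(235.5,319),(0,0,80))],
 big=[(*t(293,545),(0,0,115))]).items(): R[n]=fit(o,False)
for n,(p,r) in R.items(): print(n,p,'res t/s',r.round(1).tolist())
E
```

```text
tray [476.85   3.44   0.1 ] res t/s [[-0.8, -0.6], [-0.0, -0.9], [0.4, -0.4], [-0.6, -0.6], [-1.3, -0.2], [-0.1, -2.1], [-0.8, -0.0]]
panel [469.65 203.77  24.99] res t/s [[0.8, 0.3], [-2.4, 0.6], [-0.1, -2.1], [1.4, -1.5], [-0.1, -0.4], [-0.0, -0.8], [-0.1, -0.5]]
mat [ 470.15 -208.04   -0.02] res t/s [[-0.7, -0.7], [0.1, -1.0], [0.8, 0.0], [-0.2, -0.3], [-2.1, -4.0], [-0.0, -2.1], [1.1, -0.6], [-0.5, 1.9]]
casket [658.42   4.76  -0.09] res t/s [[0.4, -0.7], [1.0, 0.1], [1.0, -0.1], [-1.2, -0.9], [-0.9, -1.1], [-0.5, -1.5], [0.7, -1.1], [0.4, 0.7]]
sealfoot [478.77   9.37  -0.33] res t/s [[1.7, -1.7], [1.1, 0.2], [-0.1, -0.5], [-0.2, 0.9], [-0.7, -1.0], [2.3, -1.4], [0.2, 0.0]]
sealknob [477.43   9.69] res t/s [[-0.1, -0.2], [-0.1, -0.1]]
balance [656.43  -2.53] res t/s [[1.2, -1.0], [0.1, -3.4]]
turntable [655.33 207.37] res t/s [[0.5, -0.6], [-0.0, -1.4]]
jar [656.02 210.85] res t/s [[-0.4, 0.0], [-0.2, 0.6]]
vaselip [469.67 202.61] res t/s [[-0.5, 0.1], [-0.2, 0.9]]
lens [ 640.62 -206.98] res t/s [[-0.4, 0.5], [-0.0, 0.5]]
big [340.03  70.66] res t/s [[0.0, 0.0]]
```

Seal candidates in the top view are (250,295) large, (307,294) small and (280,232), which is middle-sized and stands in the tray. The crop confirms the one in the tray is meant. The casket is on the balance, the jar on the turntable and the vase on the panel. I'll start with the casket.

>>> send_rows(
  increments=[
    [[-0.1, -0.1, 0, 0, 0, -0.011, 1], [-0.2, -0.2, 0, 0, 0, -0.022, 1], [-0.3, -0.3, 0, 0, 0, -0.033, 1], [-0.4, -0.4, 0, 0, 0, -0.044, 1], [-0.5, -0.5, 0, 0, 0, -0.055, 1], [-0.6, -0.6, 0, 0, 0, -0.066, 1], [-0.7, -0.7, 0, 0, 0, -0.077, 1], [-0.8, -0.8, 0, 0, 0, -0.088, 1], [-0.9, -0.9, 0, 0, 0, -0.099, 1], [-1, -1, 0, 0, 0, -0.109, 1]],
  ],
  grip_force=20,
)

```text
clock: 1.1
tcp_pos: [224.3, 529.3, 222.0]
ee_rot: [-0.0, 0.044, 0.999, -0.001]
contact_force: [-0.2, -0.1, 0.1]
grip_width: 95.1
grip_force: 0.0
```

>>> send_rows(
  increments=[
    [[-0.1, -0.1, 0, 0, 0, 0, 1], [-0.2, -0.2, 0, 0, 0, 0, 1], [-0.3, -0.3, 0, 0, 0, 0, 1], [-0.4, -0.4, 0, 0, 0, 0, 1], [-0.5, -0.5, 0, 0, 0, 0, 1], [-0.6, -0.6, 0, 0, 0, 0, 1], [-0.7, -0.7, 0, 0, 0, 0, 1], [-0.8, -0.8, 0, 0, 0, 0, 1], [-0.9, -0.9, 0, 0, 0, 0, 1], [-1, -1, 0, 0, 0, 0, 1]],
  ],
)

```text
clock: 2.1
tcp_pos: [297.4, 442.5, 222.7]
ee_rot: [0.0, 0.045, 0.999, 0.0]
contact_force: [0.1, 0.8, 0.1]
grip_width: 95.2
grip_force: 0.0
```

>>> send_rows(
  increments=[
    [[-0.1, -0.1, 0, 0, 0, 0, 1], [-0.2, -0.2, 0, 0, 0, 0, 1], [-0.3, -0.3, 0, 0, 0, 0, 1], [-0.4, -0.4, 0, 0, 0, 0, 1], [-0.5, -0.5, 0, 0, 0, 0, 1], [-0.6, -0.6, 0, 0, 0, 0, 1], [-0.7, -0.7, 0, 0, 0, 0, 1], [-0.8, -0.8, 0, 0, 0, 0, 1], [-0.9, -0.9, 0, 0, 0, 0, 1], [-1, -1, 0, 0, 0, 0, 1]],
  ],
)

```text
clock: 3.1
tcp_pos: [369.9, 355.7, 222.6]
ee_rot: [0.0, 0.045, 0.999, 0.0]
contact_force: [-0.2, -0.5, -0.2]
grip_width: 95.1
grip_force: 0.0
```

>>> send_rows(
  increments=[
    [[-0.1, -0.1, 0, 0, 0, 0, 1], [-0.2, -0.2, 0, 0, 0, 0, 1], [-0.3, -0.3, 0, 0, 0, 0, 1], [-0.4, -0.4, 0, 0, 0, 0, 1], [-0.5, -0.5, 0, 0, 0, 0, 1], [-0.6, -0.6, 0, 0, 0, 0, 1], [-0.7, -0.7, 0, 0, 0, 0, 1], [-0.8, -0.8, 0, 0, 0, 0, 1], [-0.9, -0.9, 0, 0, 0, 0, 1], [-1, -1, 0, 0, 0, 0, 1]],
  ],
)

```text
clock: 4.1
tcp_pos: [442.5, 268.8, 222.6]
ee_rot: [-0.0, 0.045, 0.999, -0.0]
contact_force: [-0.6, 0.3, 0.4]
grip_width: 95.1
grip_force: 0.0
```

>>> send_rows(
  increments=[
    [[-0.1, -0.1, 0, 0, 0, 0, 1], [-0.2, -0.2, 0, 0, 0, 0, 1], [-0.3, -0.3, 0, 0, 0, 0, 1], [-0.4, -0.4, 0, 0, 0, 0, 1], [-0.5, -0.5, 0, 0, 0, 0, 1], [-0.6, -0.6, 0, 0, 0, 0, 1], [-0.7, -0.7, 0, 0, 0, 0, 1], [-0.8, -0.8, 0, 0, 0, 0, 1], [-0.9, -0.9, 0, 0, 0, 0, 1], [-1, -1, 0, 0, 0, 0, 1]],
  ],
)

```text
clock: 5.1
tcp_pos: [515.0, 182.0, 222.6]
ee_rot: [-0.0, 0.045, 0.999, -0.0]
contact_force: [0.1, -0.4, -0.3]
grip_width: 94.9
grip_force: 0.0
```

>>> send_rows(
  increments=[
    [[-0.1, -0.1, 0.05, 0, 0, 0, 1], [-0.2, -0.2, 0.1, 0, 0, 0, 1], [-0.3, -0.3, 0.15, 0, 0, 0, 1], [-0.4, -0.4, 0.2, 0, 0, 0, 1], [-0.5, -0.5, 0.3, 0, 0, 0, 1], [-0.6, -0.6, 0.4, 0, 0, 0, 1], [-0.7, -0.7, 0.5, 0, 0, 0, 1], [-0.8, -0.8, 0.6, 0, 0, 0, 1], [-0.9, -0.9, 0.7, 0, 0, 0, 1], [-1, -1, 0.8, 0, 0, 0, 1]],
  ],
)

```text
clock: 6.1
tcp_pos: [587.4, 95.1, 157.8]
ee_rot: [-0.0, 0.045, 0.999, -0.0]
contact_force: [0.4, -0.1, 0.5]
grip_width: 95.0
grip_force: 0.0
```

>>> send_rows(
  increments=[
    [[-0.1, -0.1, 0, 0, 0, 0, 1], [-0.2, -0.2, 0, 0, 0, 0, 1], [-0.3, -0.3, 0, 0, 0, 0, 1], [-0.4, -0.4, 0.05, 0, 0, 0, 1], [-0.5, -0.5, 0.1, 0, 0, 0, 1], [-0.6, -0.6, 0.15, 0, 0, 0, 1], [-0.7, -0.7, 0.2, 0, 0, 0, 1], [-0.8, -0.8, 0.22, 0, 0, 0, 1], [-0.9, -0.9, 0.24, 0, 0, 0, 1], [-0.98, -1, 0.25, 0, 0, 0, 1]],
  ],
)

```text
clock: 7.1
tcp_pos: [658.5, 8.5, 138.5]
ee_rot: [-0.0, 0.045, 0.999, -0.0]
contact_force: [-0.1, -0.5, -0.9]
grip_width: 95.1
grip_force: 0.0
```

>>> send_rows(
  increments=[
    [[0, -0.04, 0.1, 0, 0, 0, 1], [0, -0.04, 0.2, 0, 0, 0, 1], [0, -0.04, 0.3, 0, 0, 0, 1], [0, -0.04, 0.4, 0, 0, 0, 1], [0, -0.04, 0.5, 0, 0, 0, 1], [0, -0.04, 0.6, 0, 0, 0, 1], [0, -0.04, 0.7, 0, 0, 0, 1], [0, -0.04, 0.8, 0, 0, 0, 1], [0, -0.04, 0.9, 0, 0, 0, 1], [0, -0.04, 1, 0, 0, 0, 1]],
  ],
)

```text
clock: 8.1
tcp_pos: [657.6, 6.0, 58.0]
ee_rot: [0.0, 0.045, 0.999, 0.0]
contact_force: [0.6, -0.0, 0.0]
grip_width: 95.8
grip_force: 0.0
```

```bash
python3 - <<'E'
from station import *
import cv2
c=camera("scene")["pixels"]; cv2.imwrite("pics/s1.png",cv2.resize(c[150:350,220:460],None,fx=2.5,fy=2.5))
E
```

```text
(no output)
```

View pics/s1.png

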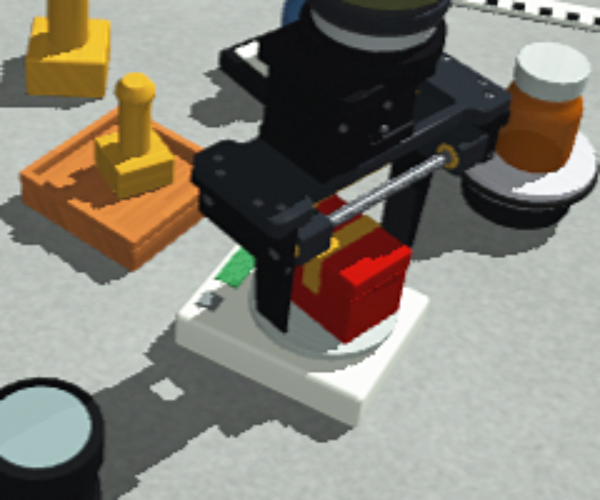

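The casket sits between the open fingers (around (350,285) in this crop) and the tips clear the pan. Closing.

>>> send_rows(
  increments=[
    [[0, 0, 0, 0, 0, 0, 0.5], [0, 0, 0, 0, 0, 0, 0.3], [0, 0, 0, 0, 0, 0, 0.2], [0, 0, 0, 0, 0, 0, 0.1], [0, 0, 0, 0, 0, 0, 0], [0, 0, 0, 0, 0, 0, -0.1], [0, 0, 0, 0, 0, 0, -0.3], [0, 0, 0, 0, 0, 0, -0.3], [0, 0, 0, 0, 0, 0, -0.3], [0, 0, 0, 0, 0, 0, -0.3]],
  ],
  grip_force=15,
)

```text
clock: 9.15
tcp_pos: [657.6, 6.0, 58.8]
ee_rot: [0.0, 0.045, 0.999, -0.0]
contact_force: [-0.2, -0.7, 1.0]
grip_width: 47.9
grip_force: 15.0
```

>>> send_rows(
  increments=[
    [[0, 0, -0.02, 0, 0, 0, -0.3], [0, 0, -0.05, 0, 0, 0, -0.3], [0, 0, -0.1, 0, 0, 0, -0.3], [0, 0, -0.17, 0, 0, 0, -0.3], [0, 0, -0.25, 0, 0, 0, -0.3], [0, 0, -0.33, 0, 0, 0, -0.3], [0, 0, -0.4, 0, 0, 0, -0.3], [0, 0, -0.46, 0, 0, 0, -0.3], [0, 0, -0.5, 0, 0, 0, -0.3], [0, 0, -0.5, 0, 0, 0, -0.3]],
  ],
)

```text
clock: 10.15
tcp_pos: [658.0, 6.0, 99.5]
ee_rot: [0.001, 0.045, 0.999, -0.0]
contact_force: [-0.3, -0.9, -2.6]
grip_width: 47.7
grip_force: 15.0
```

>>> send_rows(
  increments=[
    [[0.05, -0.05, 0, 0, 0, -0.005, -0.3], [0.15, -0.15, 0, 0, 0, -0.01, -0.3], [0.25, -0.25, 0, 0, 0, -0.015, -0.3], [0.37, -0.37, 0, 0, 0, -0.02, -0.3], [0.5, -0.5, 0, 0, 0, -0.027, -0.3], [0.6, -0.6, 0, 0, 0, -0.034, -0.3], [0.7, -0.7, 0, 0, 0, -0.04, -0.3], [0.8, -0.8, 0, 0, 0, -0.046, -0.3], [0.9, -0.9, 0, 0, 0, -0.052, -0.3], [1, -1, 0, 0, 0, -0.057, -0.3]],
  ],
)

```text
clock: 11.15
tcp_pos: [570.0, -67.1, 98.7]
ee_rot: [0.0, -0.0, 1.0, 0.0]
contact_force: [-0.1, 0.3, -2.4]
grip_width: 47.9
grip_force: 15.0
```

>>> send_rows(
  increments=[
    [[0.06, -0.09, 0, 0, 0, 0, -0.3], [0.12, -0.18, 0, 0, 0, 0, -0.3], [0.18, -0.27, 0, 0, 0, 0, -0.3], [0.25, -0.36, 0, 0, 0, 0, -0.3], [0.31, -0.45, 0, 0, 0, 0, -0.3], [0.37, -0.54, 0, 0, 0, 0, -0.3], [0.44, -0.63, 0, 0, 0, 0, -0.3], [0.5, -0.72, 0, 0, 0, 0, -0.3], [0.57, -0.8, 0, 0, 0, 0, -0.3], [0.63, -0.89, 0, 0, 0, 0, -0.3]],
  ],
)

```text
clock: 12.15
tcp_pos: [519.8, -138.2, 98.6]
ee_rot: [-0.0, -0.0, 1.0, 0.0]
contact_force: [0.7, -0.4, -1.3]
grip_width: 48.0
grip_force: 15.0
```

>>> send_rows(
  increments=[
    [[0.06, -0.09, 0.02, 0, 0, 0, -0.3], [0.12, -0.18, 0.05, 0, 0, 0, -0.3], [0.18, -0.27, 0.1, 0, 0, 0, -0.3], [0.25, -0.36, 0.15, 0, 0, 0, -0.3], [0.32, -0.46, 0.2, 0, 0, 0, -0.3], [0.39, -0.56, 0.25, 0, 0, 0, -0.3], [0.46, -0.66, 0.3, 0, 0, 0, -0.3], [0.53, -0.76, 0.35, 0, 0, 0, -0.3], [0.59, -0.84, 0.4, 0, 0, 0, -0.3], [0.63, -0.89, 0.4, 0, 0, 0, -0.3]],
  ],
)

```text
clock: 13.15
tcp_pos: [469.0, -209.3, 65.9]
ee_rot: [-0.001, 0.0, 1.0, 0.0]
contact_force: [0.2, 0.2, -2.4]
grip_width: 47.7
grip_force: 15.0
```

>>> send_rows(
  increments=[
    [[-0.01, 0.01, 0.1, 0, 0, 0, -0.3], [-0.01, 0.01, 0.2, 0, 0, 0, -0.3], [-0.01, 0.01, 0.3, 0, 0, 0, -0.3], [-0.01, 0.01, 0.4, 0, 0, 0, -0.3], [-0.01, 0.01, 0.46, 0, 0, 0, -0.3], [-0.01, 0.01, 0.49, 0, 0, 0, -0.3], [-0.01, 0.01, 0.51, 0, 0, 0, -0.3], [-0.01, 0.01, 0.52, 0, 0, 0, -0.3], [-0.01, 0.01, 0.53, 0, 0, 0, -0.3], [-0.01, 0.01, 0.54, 0, 0, 0, -0.3]],
  ],
)

```text
clock: 14.15
tcp_pos: [470.9, -208.2, 23.7]
ee_rot: [0.0, 0.0, 1.0, -0.0]
contact_force: [0.2, 0.2, -2.1]
grip_width: 48.6
grip_force: 15.0
```

>>> send_rows(
  increments=[
    [[0, 0, 0.005, 0, 0, 0, -0.3], [0, 0, 0.01, 0, 0, 0, -0.3], [0, 0, 0.013, 0, 0, 0, -0.3], [0, 0, 0.016, 0, 0, 0, -0.3], [0, 0, 0.016, 0, 0, 0, -0.3], [0, 0, 0.016, 0, 0, 0, 0.02], [0, 0, 0.016, 0, 0, 0, 0.1], [0, 0, 0.016, 0, 0, 0, 0.3], [0, 0, 0.016, 0, 0, 0, 0.5], [0, 0, 0.016, 0, 0, 0, 0.7]],
  ],
)

```text
clock: 15.15
tcp_pos: [470.8, -208.1, 22.1]
ee_rot: [0.0, 0.0, 1.0, -0.0]
contact_force: [0.3, 0.3, -0.5]
grip_width: 71.0
grip_force: 0.0
```

>>> send_rows(
  increments=[
    [[0, 0, -0.1, 0, 0, 0, 0.9], [0, 0, -0.2, 0, 0, 0, 0.9], [0, 0, -0.3, 0, 0, 0, 0.9], [0, 0, -0.4, 0, 0, 0, 0.9], [0, 0, -0.5, 0, 0, 0, 0.9], [0, 0, -0.6, 0, 0, 0, 0.9], [0, 0, -0.7, 0, 0, 0, 0.9], [0, 0, -0.8, 0, 0, 0, 0.9], [0, 0, -0.9, 0, 0, 0, 0.9], [0, 0, -1, 0, 0, 0, 0.9]],
  ],
)

```text
clock: 16.15
tcp_pos: [470.7, -208.1, 102.8]
ee_rot: [-0.0, 0.0, 1.0, 0.0]
contact_force: [1.1, 0.6, 0.1]
grip_width: 90.7
grip_force: 0.0
```

```bash
python3 - <<'E'
from station import *
import cv2
c=camera("top")["pixels"]; cv2.imwrite("pics/t2.png",cv2.resize(c[115:315,150:410],None,fx=3,fy=3,interpolation=cv2.INTER_CUBIC))
E
```

```text
(no output)
```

View pics/t2.png

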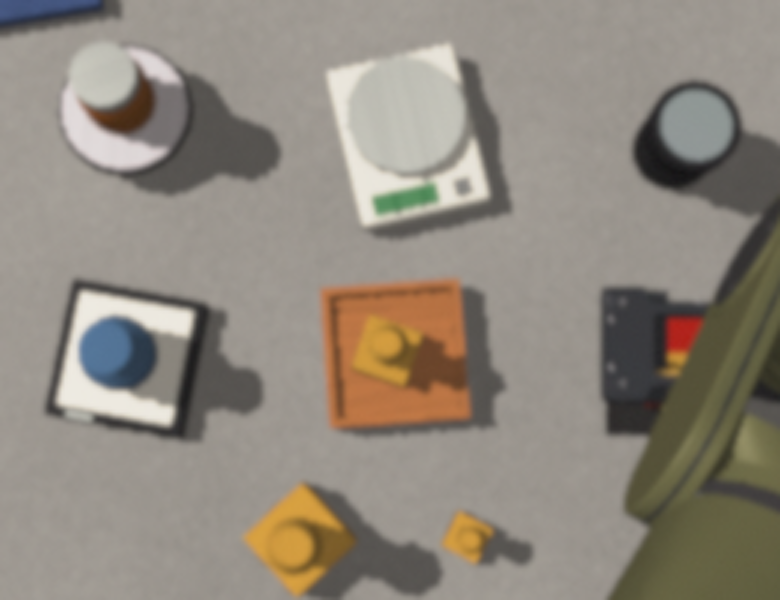

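The pan is now fully visible, centred at crop (408,114), and the casket is on the mat. Next is the seal by its handle.

>>> send_rows(
  increments=[
    [[0, 0.09, -0.06, 0, 0, 0, 0.9], [0, 0.18, -0.12, 0, 0, 0, 0.9], [0, 0.27, -0.18, 0, 0, 0, 0.9], [0, 0.36, -0.24, 0, 0, 0, 0.9], [0, 0.45, -0.3, 0, 0, 0, 0.9], [-0.01, 0.54, -0.36, 0, 0, 0, 0.9], [-0.02, 0.63, -0.42, 0, 0, 0, 0.9], [-0.02, 0.72, -0.48, 0, 0, 0, 0.9], [-0.03, 0.81, -0.48, 0, 0, 0, 0.9], [-0.03, 0.91, -0.48, 0, 0, 0, 0.9]],
  ],
)

```text
clock: 17.2
tcp_pos: [473.2, -134.7, 140.7]
ee_rot: [0.0, 0.0, 1.0, -0.0]
contact_force: [0.1, 0.5, -0.0]
grip_width: 90.3
grip_force: 0.0
```

>>> send_rows(
  increments=[
    [[0, 0.09, 0, 0, 0, 0, 0.9], [0, 0.18, 0, 0, 0, 0, 0.9], [0, 0.27, 0, 0, 0, 0, 0.8], [0, 0.36, 0, 0, 0, 0, 0.7], [0, 0.45, 0, 0, 0, 0, 0.6], [-0.01, 0.54, 0, 0, 0, 0, 0.5], [-0.02, 0.63, 0, 0, 0, 0, 0.4], [-0.02, 0.72, 0, 0, 0, 0, 0.4], [-0.03, 0.81, 0, 0, 0, 0, 0.4], [-0.03, 0.91, 0, 0, 0, 0, 0.4]],
  ],
)

```text
clock: 18.2
tcp_pos: [475.6, -61.9, 140.6]
ee_rot: [0.0, 0.0, 1.0, -0.0]
contact_force: [0.6, 0.7, -0.8]
grip_width: 66.6
grip_force: 0.0
```

>>> send_rows(
  increments=[
    [[0, 0.1, 0, 0, 0, 0, 0.4], [0, 0.2, 0, 0, 0, 0, 0.4], [0, 0.3, 0, 0, 0, 0, 0.4], [0, 0.4, 0, 0, 0, 0, 0.4], [0, 0.5, 0, 0, 0, 0, 0.4], [-0.01, 0.6, 0.03, 0, 0, 0, 0.4], [-0.02, 0.7, 0.08, 0, 0, 0, 0.4], [-0.02, 0.8, 0.13, 0, 0, 0, 0.4], [-0.03, 0.91, 0.2, 0, 0, 0, 0.4], [-0.03, 0.91, 0.25, 0, 0, 0, 0.4]],
  ],
)

```text
clock: 19.2
tcp_pos: [477.6, 11.3, 119.7]
ee_rot: [-0.0, -0.001, 1.0, 0.0]
contact_force: [-0.7, -0.3, -0.9]
grip_width: 66.7
grip_force: 0.0
```

```bash
python3 - <<'E'
from station import *
import cv2
c=camera("scene")["pixels"]; cv2.imwrite("pics/s3.png",cv2.resize(c[150:350,180:420],None,fx=2.5,fy=2.5))
print(observe()["tcp_pos"],observe()["grip_width"])
E
```

```text
[477.18315913  10.84652967 119.08427483] 66.61668682489946
```

View pics/s3.png

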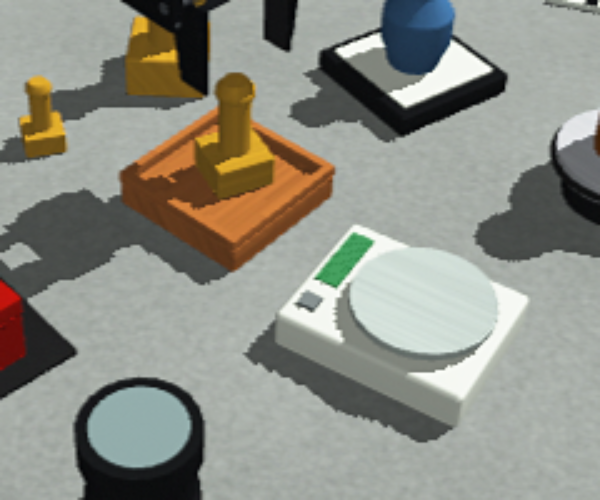

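The fingers straddle the knob at crop (235,85); the pan ellipse is centred at (423,301). Descending and gripping the handle.

>>> send_rows(
  increments=[
    [[0, -0.015, 0.09, 0, 0, 0, 0.4], [0, -0.015, 0.18, 0, 0, 0, 0.4], [0, -0.015, 0.27, 0, 0, 0, 0.4], [0, -0.015, 0.36, 0, 0, 0, 0.4], [0, -0.015, 0.45, 0, 0, 0, 0.4], [0, -0.015, 0.54, 0, 0, 0, 0.4], [0, -0.015, 0.63, 0, 0, 0, 0.4], [0, -0.015, 0.72, 0, 0, 0, 0.4], [0, -0.015, 0.8, 0, 0, 0, 0.4], [0, -0.015, 0.8, 0, 0, 0, 0.4]],
  ],
)

```text
clock: 20.25
tcp_pos: [477.1, 9.2, 55.4]
ee_rot: [-0.001, 0.0, 1.0, 0.0]
contact_force: [0.7, 0.1, 0.6]
grip_width: 66.7
grip_force: 0.0
```

>>> send_rows(
  increments=[
    [[0, 0, 0, 0, 0, 0, 0.2], [0, 0, 0, 0, 0, 0, 0], [0, 0, 0, 0, 0, 0, -0.2], [0, 0, 0, 0, 0, 0, -0.35], [0, 0, 0, 0, 0, 0, -0.45], [0, 0, 0, 0, 0, 0, -0.55], [0, 0, 0, 0, 0, 0, -0.8], [0, 0, 0, 0, 0, 0, -0.8], [0, 0, 0, 0, 0, 0, -0.8], [0, 0, 0, 0, 0, 0, -0.8]],
  ],
  grip_force=30,
)

```text
clock: 21.25
tcp_pos: [478.0, 9.3, 56.8]
ee_rot: [0.0, 0.0, 1.0, 0.0]
contact_force: [-0.1, 1.2, 2.2]
grip_width: 25.2
grip_force: 30.0
```

```bash
python3 - <<'E'
from fit import *
from station import *
a=np.array
print(fit([('t',a([150+407/3,115+113.5/3]),(0,0,40)),('s',a([348.9,270.1]),(0,0,40))],False))
print(observe()["tcp_pos"])
E
```

```text
(array([655.68319603,  -1.79391815]), array([[ 0.04918678, -0.66413547],
       [-0.23160403, -0.38293278]]))
[478.03146279   9.2707197   56.75886154]
```

Width 25 rather than 22: the pads catch the knob's underside. I'll regrip slightly lower.

>>> send_rows(
  increments=[
    [[0, 0, 0, 0, 0, 0, -0.3], [0, 0, 0, 0, 0, 0, 0], [0, 0, 0.015, 0, 0, 0, 0], [0, 0, 0.03, 0, 0, 0, 0], [0, 0, 0.035, 0, 0, 0, -0.3], [0, 0, 0.035, 0, 0, 0, -0.45], [0, 0, 0.035, 0, 0, 0, -0.55], [0, 0, 0.035, 0, 0, 0, -0.8], [0, 0, 0.035, 0, 0, 0, -0.8], [0, 0, 0.035, 0, 0, 0, -0.8]],
  ],
)

```text
clock: 22.25
tcp_pos: [477.9, 9.3, 53.8]
ee_rot: [-0.0, -0.0, 1.0, 0.0]
contact_force: [0.1, 2.0, -0.1]
grip_width: 25.5
grip_force: 30.0
```

>>> send_rows(
  increments=[
    [[0, 0, -0.01, 0, 0, 0, -0.8], [0, 0, -0.02, 0, 0, 0, -0.8], [0, 0, -0.04, 0, 0, 0, -0.8], [0, 0, -0.07, 0, 0, 0, -0.8], [0, 0, -0.11, 0, 0, 0, -0.8], [0, 0, -0.15, 0, 0, 0, -0.8], [0, 0, -0.19, 0, 0, 0, -0.8], [0, 0, -0.22, 0, 0, 0, -0.8], [0, 0, -0.24, 0, 0, 0, -0.8], [0, 0, -0.25, 0, 0, 0, -0.8]],
  ],
)

```text
clock: 23.25
tcp_pos: [478.0, 9.1, 74.0]
ee_rot: [0.0, 0.0, 1.0, -0.0]
contact_force: [0.3, -0.9, -5.0]
grip_width: 25.6
grip_force: 30.0
```

```bash
python3 - <<'E'
from station import *
import cv2
c=camera("scene")["pixels"]; cv2.imwrite("pics/s4.png",cv2.resize(c[130:270,180:360],None,fx=4,fy=4))
o=observe();print(o["tcp_pos"],o["grip_width"],o["contact_force"],o["wrist_torque"])
E
```

```text
[478.02738194   9.07315118  74.03574847] 25.388305089064975 [ 0.22900747  0.2751231  -5.03747927] [-0.0088751  -0.02366591 -0.03118412]
```

View pics/s4.png

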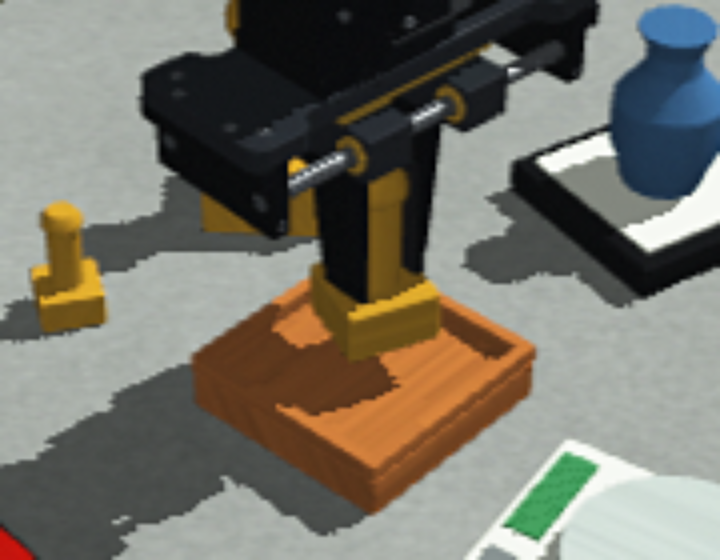

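The seal hangs upright in the fingers over the tray. Carrying it to the balance.

>>> send_rows(
  increments=[
    [[-0.02, 0, -0.05, 0, 0, 0, -0.8], [-0.06, 0, -0.1, 0, 0, 0, -0.8], [-0.12, -0.01, -0.15, 0, 0, 0, -0.8], [-0.18, -0.02, -0.2, 0, 0, 0, -0.8], [-0.25, -0.03, -0.25, 0, 0, 0, -0.8], [-0.32, -0.04, -0.3, 0, 0, 0, -0.8], [-0.39, -0.045, -0.34, 0, 0, 0, -0.8], [-0.46, -0.045, -0.37, 0, 0, 0, -0.8], [-0.53, -0.045, -0.39, 0, 0, 0, -0.8], [-0.6, -0.045, -0.4, 0, 0, 0, -0.8]],
  ],
)

```text
clock: 24.3
tcp_pos: [526.4, 5.5, 105.9]
ee_rot: [0.0, 0.0, 1.0, 0.0]
contact_force: [0.1, 0.1, -5.4]
grip_width: 25.3
grip_force: 30.0
```

>>> send_rows(
  increments=[
    [[-0.08, 0, 0, 0, 0, 0, -0.8], [-0.16, -0.01, 0, 0, 0, 0, -0.8], [-0.24, -0.02, 0, 0, 0, 0, -0.8], [-0.32, -0.02, 0, 0, 0, 0, -0.8], [-0.4, -0.03, 0, 0, 0, 0, -0.8], [-0.48, -0.03, 0, 0, 0, 0, -0.8], [-0.56, -0.04, 0, 0, 0, 0, -0.8], [-0.64, -0.045, 0, 0, 0, 0, -0.8], [-0.72, -0.045, 0, 0, 0, 0, -0.8], [-0.81, -0.045, 0, 0, 0, 0, -0.8]],
  ],
)

```text
clock: 25.3
tcp_pos: [591.2, 1.9, 105.8]
ee_rot: [-0.0, 0.0, 1.0, 0.0]
contact_force: [0.3, 0.5, -4.7]
grip_width: 25.7
grip_force: 30.0
```

>>> send_rows(
  increments=[
    [[-0.09, 0, 0, 0, 0, 0, -0.8], [-0.19, -0.01, 0, 0, 0, 0, -0.8], [-0.29, -0.02, 0, 0, 0, 0, -0.8], [-0.39, -0.02, 0.02, 0, 0, 0, -0.8], [-0.49, -0.03, 0.05, 0, 0, 0, -0.8], [-0.58, -0.03, 0.1, 0, 0, 0, -0.8], [-0.67, -0.04, 0.15, 0, 0, 0, -0.8], [-0.74, -0.045, 0.2, 0, 0, 0, -0.8], [-0.79, -0.045, 0.26, 0, 0, 0, -0.8], [-0.81, -0.045, 0.3, 0, 0, 0, -0.8]],
  ],
)

```text
clock: 26.3
tcp_pos: [655.6, -1.7, 81.0]
ee_rot: [-0.0, 0.0, 1.0, 0.0]
contact_force: [0.3, -0.1, -5.0]
grip_width: 25.9
grip_force: 30.0
```

>>> send_rows(
  increments=[
    [[0, 0, 0.02, 0, 0, 0, -0.8], [0, 0, 0.04, 0, 0, 0, -0.8], [0, 0, 0.06, 0, 0, 0, -0.8], [0, 0, 0.07, 0, 0, 0, -0.8], [0, 0, 0.08, 0, 0, 0, -0.8], [0, 0, 0.085, 0, 0, 0, -0.8], [0, 0, 0.09, 0, 0, 0, -0.8], [0, 0, 0.09, 0, 0, 0, -0.8], [0, 0, 0.09, 0, 0, 0, -0.8], [0, 0, 0.09, 0, 0, 0, -0.8]],
  ],
)

```text
clock: 27.3
tcp_pos: [655.6, -1.7, 74.6]
ee_rot: [0.0, 0.0, 1.0, -0.0]
contact_force: [0.3, 0.1, -4.5]
grip_width: 25.6
grip_force: 30.0
```

>>> send_rows(
  increments=[
    [[0, 0, 0.003, 0, 0, 0, -0.8], [0, 0, 0.006, 0, 0, 0, -0.8], [0, 0, 0.009, 0, 0, 0, -0.8], [0, 0, 0.011, 0, 0, 0, -0.8], [0, 0, 0.011, 0, 0, 0, -0.8], [0, 0, 0.011, 0, 0, 0, -0.8], [0, 0, 0.011, 0, 0, 0, -0.8], [0, 0, 0.011, 0, 0, 0, -0.8], [0, 0, 0.011, 0, 0, 0, -0.8], [0, 0, 0.011, 0, 0, 0, -0.8]],
  ],
)

```text
clock: 28.3
tcp_pos: [655.6, -1.7, 73.9]
ee_rot: [0.0, 0.0, 1.0, 0.0]
contact_force: [0.3, 0.5, -2.7]
grip_width: 25.9
grip_force: 30.0
```

>>> send_rows(
  increments=[
    [[0, 0, 0.004, 0, 0, 0, -0.8], [0, 0, 0.005, 0, 0, 0, -0.8], [0, 0, 0.005, 0, 0, 0, -0.45], [0, 0, 0.005, 0, 0, 0, -0.4], [0, 0, 0.005, 0, 0, 0, -0.35], [0, 0, 0.005, 0, 0, 0, -0.2], [0, 0, 0.005, 0, 0, 0, 0], [0, 0, 0.005, 0, 0, 0, 0.2], [0, 0, 0.005, 0, 0, 0, 0.4], [0, 0, 0.005, 0, 0, 0, 0.4]],
  ],
)

```text
clock: 29.3
tcp_pos: [655.5, -1.7, 73.3]
ee_rot: [0.0, 0.0, 1.0, -0.0]
contact_force: [-0.5, -0.3, 0.8]
grip_width: 63.8
grip_force: 0.0
```

>>> send_rows(
  increments=[
    [[0, 0, -0.1, 0, 0, 0, 0.4], [0, 0, -0.2, 0, 0, 0, 0.4], [0, 0, -0.3, 0, 0, 0, 0.4], [0, 0, -0.4, 0, 0, 0, 0.4], [0, 0, -0.5, 0, 0, 0, 0.4], [0, 0, -0.6, 0, 0, 0, 0.6], [0, 0, -0.7, 0, 0, 0, 0.9], [0, 0, -0.8, 0, 0, 0, 1], [0, 0, -0.85, 0, 0, 0, 1], [0, 0, -0.85, 0, 0, 0, 1]],
  ],
)

```text
clock: 30.3
tcp_pos: [656.0, -1.8, 142.3]
ee_rot: [0.001, 0.0, 1.0, -0.0]
contact_force: [0.4, -0.9, 0.1]
grip_width: 94.3
grip_force: 0.0
```

>>> send_rows(
  increments=[
    [[0, 0.09, 0, 0, 0, 0, 1], [0, 0.18, 0, 0, 0, 0, 1], [0, 0.27, 0, 0, 0, 0, 1], [0, 0.36, 0, 0, 0, 0, 1], [0, 0.45, 0, 0, 0, 0, 1], [0, 0.54, 0, 0, 0, 0, 1], [0, 0.63, 0, 0, 0, 0, 1], [0, 0.72, 0, 0, 0, 0, 1], [0, 0.8, 0, 0, 0, 0, 1], [0, 0.89, 0, 0, 0, 0, 1]],
  ],
)

```text
clock: 31.3
tcp_pos: [655.5, 70.0, 141.3]
ee_rot: [0.0, 0.0, 1.0, -0.0]
contact_force: [-0.4, 0.1, -0.4]
grip_width: 95.3
grip_force: 0.0
```

>>> send_rows(
  increments=[
    [[0, 0.09, 0, 0, 0, 0, 1], [0, 0.18, 0, 0, 0, 0, 1], [0, 0.27, 0, 0, 0, 0, 1], [0, 0.36, 0, 0, 0, 0, 1], [0, 0.45, 0, 0, 0, 0, 1], [0, 0.54, 0, 0, 0, 0, 1], [0, 0.63, 0, 0, 0, 0, 1], [0, 0.72, 0, 0, 0, 0, 1], [0, 0.8, 0, 0, 0, 0, 1], [0, 0.89, 0, 0, 0, 0, 1]],
  ],
)

```text
clock: 32.3
tcp_pos: [655.5, 141.2, 141.3]
ee_rot: [0.0, 0.0, 1.0, -0.0]
contact_force: [0.5, 0.7, -0.6]
grip_width: 95.3
grip_force: 0.0
```

>>> send_rows(
  increments=[
    [[0, 0.09, 0, 0, 0, 0, 1], [0, 0.18, 0, 0, 0, 0, 1], [0, 0.27, 0, 0, 0, 0, 1], [0, 0.36, 0, 0, 0, 0, 1], [0, 0.46, 0, 0, 0, 0, 1], [0, 0.56, 0, 0, 0, 0, 1], [0, 0.67, 0, 0, 0, 0, 1], [0, 0.78, 0, 0, 0, 0, 1], [0, 0.88, 0, 0, 0, 0, 1], [0, 0.88, 0, 0, 0, 0, 1]],
  ],
)

```text
clock: 33.3
tcp_pos: [655.4, 212.2, 141.3]
ee_rot: [0.0, -0.001, 1.0, 0.0]
contact_force: [0.4, 0.1, -0.1]
grip_width: 94.8
grip_force: 0.0
```

```bash
python3 - <<'E'
from station import *
import cv2
c=camera("scene")["pixels"]; cv2.imwrite("pics/s5.png",c)
o=observe();print(o["tcp_pos"],o["grip_width"],o["contact_force"])
E
```

```text
[655.47216359 211.67154842 141.27362034] 95.10610947370321 [-0.47175722  0.32366365 -0.12953203]
```

View pics/s5.png

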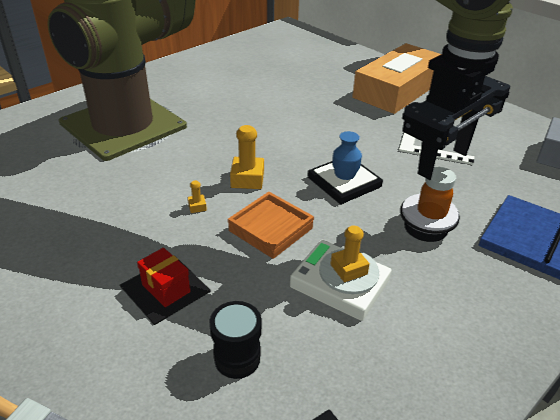

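The seal stands on the balance pan (350,265), the casket on the mat (165,278) and the tray is empty. Descending on the jar.

>>> send_rows(
  increments=[
    [[0, -0.01, 0.1, 0, 0, 0, 1], [0, -0.01, 0.2, 0, 0, 0, 1], [0, -0.01, 0.3, 0, 0, 0, 1], [0, -0.01, 0.4, 0, 0, 0, 1], [0, -0.01, 0.5, 0, 0, 0, 1], [0, -0.01, 0.6, 0, 0, 0, 1], [0, -0.01, 0.7, 0, 0, 0, 1], [0, -0.01, 0.8, 0, 0, 0, 1], [0, -0.01, 0.9, 0, 0, 0, 1], [0, -0.01, 1, 0, 0, 0, 1]],
  ],
)

```text
clock: 34.35
tcp_pos: [655.6, 210.3, 60.7]
ee_rot: [0.0, 0.0, 1.0, 0.0]
contact_force: [0.1, -0.3, 0.2]
grip_width: 95.0
grip_force: 0.0
```

>>> send_rows(
  increments=[
    [[0, 0, 0.03, 0, 0, 0, 0.6], [0, 0, 0.03, 0, 0, 0, 0.4], [0, 0, 0.03, 0, 0, 0, 0.3], [0, 0, 0.03, 0, 0, 0, 0.2], [0, 0, 0.03, 0, 0, 0, 0.1], [0, 0, 0.03, 0, 0, 0, 0], [0, 0, 0.03, 0, 0, 0, -0.2], [0, 0, 0.03, 0, 0, 0, -0.2], [0, 0, 0.03, 0, 0, 0, -0.2], [0, 0, 0.03, 0, 0, 0, -0.2]],
  ],
  grip_force=18,
)

```text
clock: 35.35
tcp_pos: [655.8, 210.5, 59.3]
ee_rot: [0.0, 0.0, 1.0, 0.0]
contact_force: [-0.3, 2.3, 3.2]
grip_width: 51.7
grip_force: 18.0
```

>>> send_rows(
  increments=[
    [[0, 0, -0.02, 0, 0, 0, -0.2], [0, 0, -0.04, 0, 0, 0, -0.2], [0, 0, -0.07, 0, 0, 0, -0.2], [0, 0, -0.11, 0, 0, 0, -0.2], [0, 0, -0.16, 0, 0, 0, -0.2], [0, 0, -0.22, 0, 0, 0, -0.2], [0, 0, -0.28, 0, 0, 0, -0.2], [0, 0, -0.34, 0, 0, 0, -0.2], [0, 0, -0.38, 0, 0, 0, -0.2], [0, 0, -0.4, 0, 0, 0, -0.2]],
  ],
)

```text
clock: 36.35
tcp_pos: [655.8, 210.4, 91.6]
ee_rot: [0.0, 0.0, 1.0, 0.0]
contact_force: [-0.2, 1.2, -2.5]
grip_width: 51.5
grip_force: 18.0
```

>>> send_rows(
  increments=[
    [[0.04, -0.05, 0, 0, 0, 0, -0.2], [0.11, -0.13, 0, 0, 0, 0, -0.2], [0.18, -0.21, 0, 0, 0, 0, -0.2], [0.26, -0.3, 0, 0, 0, 0, -0.2], [0.34, -0.39, 0, 0, 0, 0, -0.2], [0.42, -0.48, 0, 0, 0, 0, -0.2], [0.5, -0.57, 0, 0, 0, 0, -0.2], [0.58, -0.66, 0, 0, 0, 0, -0.2], [0.66, -0.76, 0, 0, 0, 0, -0.2], [0.745, -0.86, 0, 0, 0, 0, -0.2]],
  ],
)

```text
clock: 37.35
tcp_pos: [595.4, 140.8, 91.0]
ee_rot: [0.0, 0.0, 1.0, -0.0]
contact_force: [0.0, -0.5, -2.1]
grip_width: 51.5
grip_force: 18.0
```

>>> send_rows(
  increments=[
    [[0.07, -0.08, 0, 0, 0, 0, -0.2], [0.15, -0.17, 0, 0, 0, 0, -0.2], [0.22, -0.26, 0, 0, 0, 0, -0.2], [0.3, -0.34, 0, 0, 0, 0, -0.2], [0.37, -0.43, 0, 0, 0, 0, -0.2], [0.44, -0.51, 0, 0, 0, 0, -0.2], [0.52, -0.6, 0, 0, 0, 0, -0.2], [0.59, -0.68, 0, 0, 0, 0, -0.2], [0.67, -0.77, 0, 0, 0, 0, -0.2], [0.745, -0.86, 0, 0, 0, 0, -0.2]],
  ],
)

```text
clock: 38.35
tcp_pos: [535.8, 72.1, 90.9]
ee_rot: [0.0, -0.0, 1.0, -0.0]
contact_force: [-0.5, -0.2, -2.3]
grip_width: 52.0
grip_force: 18.0
```

>>> send_rows(
  increments=[
    [[0.08, -0.09, 0, 0, 0, 0, -0.2], [0.17, -0.19, 0, 0, 0, 0, -0.2], [0.26, -0.3, 0, 0, 0, 0, -0.2], [0.35, -0.41, 0.03, 0, 0, 0, -0.2], [0.44, -0.51, 0.06, 0, 0, 0, -0.2], [0.53, -0.61, 0.1, 0, 0, 0, -0.2], [0.61, -0.7, 0.14, 0, 0, 0, -0.2], [0.68, -0.78, 0.18, 0, 0, 0, -0.2], [0.73, -0.84, 0.22, 0, 0, 0, -0.2], [0.745, -0.865, 0.25, 0, 0, 0, -0.2]],
  ],
)

```text
clock: 39.35
tcp_pos: [476.2, 3.1, 70.4]
ee_rot: [-0.0, 0.0, 1.0, 0.0]
contact_force: [0.5, 0.1, -3.3]
grip_width: 51.8
grip_force: 18.0
```

>>> send_rows(
  increments=[
    [[0, 0, 0.08, 0, 0, 0, -0.2], [0, 0, 0.16, 0, 0, 0, -0.2], [0, 0, 0.24, 0, 0, 0, -0.2], [0, 0, 0.3, 0, 0, 0, -0.2], [0, 0, 0.34, 0, 0, 0, -0.2], [0, 0, 0.36, 0, 0, 0, -0.2], [0, 0, 0.37, 0, 0, 0, -0.2], [0, 0, 0.38, 0, 0, 0, -0.2], [0, 0, 0.385, 0, 0, 0, -0.2], [0, 0, 0.39, 0, 0, 0, -0.2]],
  ],
)

```text
clock: 40.35
tcp_pos: [476.9, 3.5, 39.9]
ee_rot: [0.0, 0.0, 1.0, -0.0]
contact_force: [-0.6, -0.2, -1.4]
grip_width: 51.7
grip_force: 18.0
```

>>> send_rows(
  increments=[
    [[0, 0, 0.004, 0, 0, 0, -0.2], [0, 0, 0.008, 0, 0, 0, -0.2], [0, 0, 0.012, 0, 0, 0, -0.2], [0, 0, 0.012, 0, 0, 0, -0.2], [0, 0, 0.012, 0, 0, 0, 0.1], [0, 0, 0.012, 0, 0, 0, 0.15], [0, 0, 0.012, 0, 0, 0, 0.2], [0, 0, 0.012, 0, 0, 0, 0.3], [0, 0, 0.012, 0, 0, 0, 0.5], [0, 0, 0.012, 0, 0, 0, 0.6]],
  ],
)

```text
clock: 41.35
tcp_pos: [476.8, 3.5, 38.7]
ee_rot: [0.0, 0.0, 1.0, -0.0]
contact_force: [-0.2, 0.2, -0.3]
grip_width: 72.1
grip_force: 0.0
```

>>> send_rows(
  increments=[
    [[0, 0, -0.1, 0, 0, 0, 0.7], [0, 0, -0.2, 0, 0, 0, 0.7], [0, 0, -0.3, 0, 0, 0, 0.7], [0, 0, -0.4, 0, 0, 0, 0.7], [0, 0, -0.5, 0, 0, 0, 0.7], [0, 0, -0.6, 0, 0, 0, 0.7], [0, 0, -0.7, 0, 0, 0, 0.7], [0, 0, -0.8, 0, 0, 0, 0.7], [0, 0, -0.9, 0, 0, 0, 0.7], [0, 0, -1, 0, 0, 0, 0.7]],
  ],
)

```text
clock: 42.35
tcp_pos: [476.7, 3.5, 119.4]
ee_rot: [-0.0, 0.0, 1.0, -0.0]
contact_force: [0.7, -0.5, -0.5]
grip_width: 80.9
grip_force: 0.0
```

>>> send_rows(
  increments=[
    [[0, 0, -0.1, 0, 0, 0, 0.9], [0, 0.05, -0.15, 0, 0, 0, 1], [0, 0.1, -0.2, 0, 0, 0, 1], [0, 0.2, -0.2, 0, 0, 0, 1], [0, 0.3, -0.2, 0, 0, 0, 1], [0, 0.4, -0.2, 0, 0, 0, 1], [0, 0.5, -0.2, 0, 0, 0, 1], [0, 0.6, -0.2, 0, 0, 0, 1], [0.02, 0.7, -0.2, 0, 0, 0, 1], [0.03, 0.8, -0.2, 0, 0, 0, 1]],
  ],
)

```text
clock: 43.35
tcp_pos: [474.1, 68.2, 134.7]
ee_rot: [-0.0, -0.0, 1.0, -0.0]
contact_force: [-0.8, 0.1, -0.1]
grip_width: 95.0
grip_force: 0.0
```

>>> send_rows(
  increments=[
    [[0, 0.1, 0, 0, 0, 0, 1], [0, 0.2, 0, 0, 0, 0, 1], [0, 0.3, 0, 0, 0, 0, 1], [0, 0.4, 0, 0, 0, 0, 1], [0, 0.5, 0, 0, 0, 0, 1], [0, 0.6, 0, 0, 0, 0, 1], [0, 0.7, 0, 0, 0, 0, 1], [0, 0.8, 0, 0, 0, 0, 1], [0.02, 0.9, 0, 0, 0, 0, 1], [0.03, 1, 0, 0, 0, 0, 1]],
  ],
)

```text
clock: 44.35
tcp_pos: [471.8, 148.2, 134.7]
ee_rot: [-0.0, 0.0, 1.0, -0.0]
contact_force: [-0.0, -0.0, -0.0]
grip_width: 95.1
grip_force: 0.0
```

>>> send_rows(
  increments=[
    [[0, 0.1, 0, 0, 0, 0, 1], [0, 0.2, 0, 0, 0, 0, 1], [0, 0.3, 0, 0, 0, 0, 1], [0, 0.4, 0, 0, 0, 0, 1], [0, 0.5, 0, 0, 0, 0, 1], [0, 0.6, 0, 0, 0, 0, 1], [0.01, 0.68, 0, 0, 0, 0, 1], [0.02, 0.69, 0, 0, 0, 0, 1], [0.03, 0.69, 0, 0, 0, 0, 1], [0.03, 0.69, 0, 0, 0, 0, 1]],
  ],
)

```text
clock: 45.35
tcp_pos: [469.4, 202.5, 134.7]
ee_rot: [-0.0, 0.0, 1.0, -0.0]
contact_force: [0.4, -0.3, 0.0]
grip_width: 95.3
grip_force: 0.0
```

```bash
python3 - <<'E'
from station import *
import cv2
c=camera("scene")["pixels"]; cv2.imwrite("pics/s6.png",cv2.resize(c[90:290,200:470],None,fx=2.5,fy=2.5))
o=observe();print(o["tcp_pos"],o["grip_width"],o["contact_force"])
E
```

```text
[469.46470515 202.46255862 134.70979544] 94.93561350373987 [-0.0510097  -0.1360953   0.32367302]
```

View pics/s6.png

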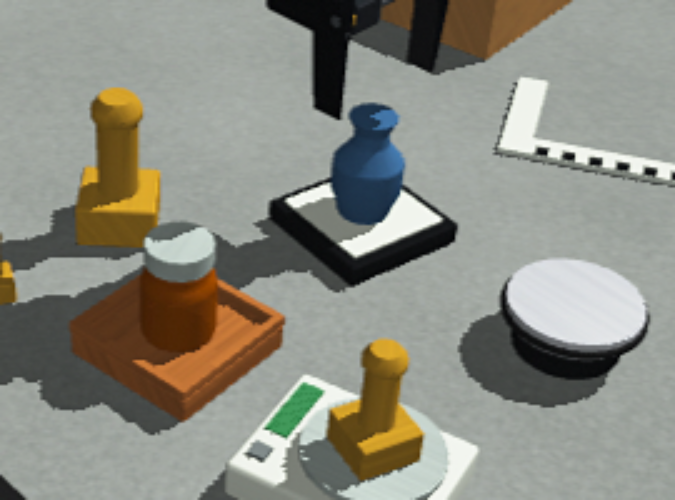

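The jar stands upright in the tray at crop (180,285), the seal on the balance at (377,410), and the turntable is free. Now the vase.

>>> send_rows(
  increments=[
    [[0, 0, 0.1, 0, 0, 0, 1], [0, 0, 0.2, 0, 0, 0, 1], [0, 0, 0.3, 0, 0, 0, 1], [0, 0, 0.4, 0, 0, 0, 1], [0, 0, 0.5, 0, 0, 0, 1], [0, 0, 0.6, 0, 0, 0, 1], [0, 0, 0.7, 0, 0, 0, 1], [0, 0, 0.8, 0, 0, 0, 1], [0, 0, 0.9, 0, 0, 0, 1], [0, 0, 1, 0, 0, 0, 1]],
  ],
)

```text
clock: 46.4
tcp_pos: [469.6, 202.7, 54.1]
ee_rot: [0.0, 0.0, 1.0, 0.0]
contact_force: [0.1, -0.2, -0.1]
grip_width: 95.0
grip_force: 0.0
```

>>> send_rows(
  increments=[
    [[0, 0, 0.08, 0, 0, 0, 0.7], [0, 0, 0.15, 0, 0, 0, 0.5], [0, 0, 0.15, 0, 0, 0, 0.35], [0, 0, 0.15, 0, 0, 0, 0.25], [0, 0, 0.15, 0, 0, 0, 0.15], [0, 0, 0.15, 0, 0, 0, 0.08], [0, 0, 0.15, 0, 0, 0, -0.1], [0, 0, 0.15, 0, 0, 0, -0.1], [0, 0, 0.15, 0, 0, 0, -0.1], [0, 0, 0.15, 0, 0, 0, -0.1]],
  ],
  grip_force=18,
)

```text
clock: 47.4
tcp_pos: [469.9, 203.1, 43.3]
ee_rot: [0.0, 0.0, 1.0, 0.0]
contact_force: [-1.0, 1.7, 2.5]
grip_width: 53.6
grip_force: 18.0
```

>>> send_rows(
  increments=[
    [[0, 0, -0.02, 0, 0, 0, -0.1], [0, 0, -0.05, 0, 0, 0, -0.1], [0, 0, -0.1, 0, 0, 0, -0.1], [0, 0, -0.17, 0, 0, 0, -0.1], [0, 0, -0.26, 0, 0, 0, -0.1], [0, 0, -0.36, 0, 0, 0, -0.1], [0, 0, -0.46, 0, 0, 0, -0.1], [0, 0, -0.54, 0, 0, 0, -0.1], [0, 0, -0.6, 0, 0, 0, -0.1], [0, 0, -0.62, 0, 0, 0, -0.1]],
  ],
)

```text
clock: 48.4
tcp_pos: [470.0, 202.8, 93.2]
ee_rot: [0.001, 0.0, 1.0, 0.0]
contact_force: [0.4, -0.8, -3.0]
grip_width: 53.6
grip_force: 18.0
```

>>> send_rows(
  increments=[
    [[-0.04, 0, 0, 0, 0, 0, -0.1], [-0.11, 0, 0, 0, 0, 0, -0.1], [-0.19, 0, 0, 0, 0, 0, -0.1], [-0.27, 0, 0, 0, 0, 0, -0.1], [-0.35, 0.01, 0, 0, 0, 0, -0.1], [-0.43, 0.01, 0, 0, 0, 0, -0.1], [-0.51, 0.01, 0, 0, 0, 0, -0.1], [-0.59, 0.02, 0, 0, 0, 0, -0.1], [-0.68, 0.02, 0, 0, 0, 0, -0.1], [-0.77, 0.02, 0, 0, 0, 0, -0.1]],
  ],
)

```text
clock: 49.4
tcp_pos: [531.7, 204.3, 92.3]
ee_rot: [-0.0, -0.0, 1.0, -0.0]
contact_force: [-0.1, 0.1, -2.7]
grip_width: 53.8
grip_force: 18.0
```

>>> send_rows(
  increments=[
    [[-0.08, 0, 0, 0, 0, 0, -0.1], [-0.16, 0, 0, 0, 0, 0, -0.1], [-0.24, 0, 0, 0, 0, 0, -0.1], [-0.32, 0, 0, 0, 0, 0, -0.1], [-0.4, 0.01, 0, 0, 0, 0, -0.1], [-0.47, 0.01, 0, 0, 0, 0, -0.1], [-0.54, 0.01, 0, 0, 0, 0, -0.1], [-0.62, 0.02, 0, 0, 0, 0, -0.1], [-0.7, 0.02, 0, 0, 0, 0, -0.1], [-0.77, 0.02, 0, 0, 0, 0, -0.1]],
  ],
)

```text
clock: 50.4
tcp_pos: [593.3, 205.9, 92.3]
ee_rot: [0.0, -0.0, 1.0, -0.0]
contact_force: [-0.2, 0.8, -2.6]
grip_width: 53.5
grip_force: 18.0
```

>>> send_rows(
  increments=[
    [[-0.09, 0, 0, 0, 0, 0, -0.1], [-0.18, 0, 0, 0, 0, 0, -0.1], [-0.28, 0, 0, 0, 0, 0, -0.1], [-0.38, 0, 0.03, 0, 0, 0, -0.1], [-0.48, 0.01, 0.07, 0, 0, 0, -0.1], [-0.57, 0.01, 0.12, 0, 0, 0, -0.1], [-0.65, 0.01, 0.17, 0, 0, 0, -0.1], [-0.72, 0.02, 0.22, 0, 0, 0, -0.1], [-0.76, 0.02, 0.27, 0, 0, 0, -0.1], [-0.775, 0.02, 0.3, 0, 0, 0, -0.1]],
  ],
)

```text
clock: 51.4
tcp_pos: [654.7, 207.4, 67.6]
ee_rot: [-0.0, 0.0, 1.0, -0.0]
contact_force: [0.1, 0.4, -2.2]
grip_width: 53.4
grip_force: 18.0
```

>>> send_rows(
  increments=[
    [[0, 0, 0.02, 0, 0, 0, -0.1], [0, 0, 0.035, 0, 0, 0, -0.1], [0, 0, 0.045, 0, 0, 0, -0.1], [0, 0, 0.055, 0, 0, 0, -0.1], [0, 0, 0.06, 0, 0, 0, -0.1], [0, 0, 0.065, 0, 0, 0, -0.1], [0, 0, 0.065, 0, 0, 0, -0.1], [0, 0, 0.065, 0, 0, 0, -0.1], [0, 0, 0.065, 0, 0, 0, -0.1], [0, 0, 0.065, 0, 0, 0, -0.1]],
  ],
)

```text
clock: 52.4
tcp_pos: [654.8, 207.5, 63.3]
ee_rot: [0.0, 0.0, 1.0, 0.0]
contact_force: [-1.7, -0.1, -1.0]
grip_width: 53.4
grip_force: 18.0
```

>>> send_rows(
  increments=[
    [[0, 0, 0.004, 0, 0, 0, -0.1], [0, 0, 0.006, 0, 0, 0, -0.1], [0, 0, 0.008, 0, 0, 0, -0.1], [0, 0, 0.008, 0, 0, 0, 0.13], [0, 0, 0.008, 0, 0, 0, 0.17], [0, 0, 0.008, 0, 0, 0, 0.22], [0, 0, 0.008, 0, 0, 0, 0.35], [0, 0, 0.008, 0, 0, 0, 0.5], [0, 0, 0.008, 0, 0, 0, 0.7], [0, 0, 0.008, 0, 0, 0, 0.8]],
  ],
)

```text
clock: 53.4
tcp_pos: [654.7, 207.5, 62.4]
ee_rot: [-0.0, 0.0, 1.0, -0.0]
contact_force: [-0.3, 0.1, -0.5]
grip_width: 81.6
grip_force: 0.0
```

>>> send_rows(
  increments=[
    [[0, 0, -0.1, 0, 0, 0, 0.9], [0, 0, -0.2, 0, 0, 0, 0.9], [0, 0, -0.3, 0, 0, 0, 0.9], [0, 0, -0.4, 0, 0, 0, 0.9], [0, 0, -0.5, 0, 0, 0, 0.9], [0, 0, -0.6, 0, 0, 0, 0.9], [0, 0, -0.7, 0, 0, 0, 0.9], [0, 0, -0.8, 0, 0, 0, 0.9], [0, 0, -0.9, 0, 0, 0, 0.9], [0, 0, -1, 0, 0, 0, 0.9]],
  ],
)

```text
clock: 54.4
tcp_pos: [654.7, 207.5, 143.1]
ee_rot: [-0.0, 0.0, 1.0, -0.0]
contact_force: [-0.8, 0.5, -1.3]
grip_width: 90.3
grip_force: 0.0
```

>>> send_rows(
  increments=[
    [[0.07, -0.08, 0, 0, 0, 0, 1], [0.15, -0.17, 0, 0, 0, 0, 1], [0.22, -0.26, 0, 0, 0, 0, 1], [0.3, -0.34, 0, 0, 0, 0, 1], [0.37, -0.43, 0, 0, 0, 0, 1], [0.44, -0.51, 0, 0, 0, 0, 1], [0.52, -0.6, 0, 0, 0, 0, 1], [0.59, -0.68, 0, 0, 0, 0, 1], [0.67, -0.77, 0, 0, 0, 0, 1], [0.74, -0.85, 0, 0, 0, 0, 1]],
  ],
)

```text
clock: 55.4
tcp_pos: [595.0, 138.9, 142.5]
ee_rot: [0.0, 0.0, 1.0, -0.0]
contact_force: [0.5, -0.7, -0.2]
grip_width: 95.1
grip_force: 0.0
```

>>> send_rows(
  increments=[
    [[0.07, -0.08, 0, 0, 0, 0, 1], [0.15, -0.17, 0, 0, 0, 0, 1], [0.22, -0.26, 0, 0, 0, 0, 1], [0.3, -0.34, 0, 0, 0, 0, 1], [0.37, -0.43, 0, 0, 0, 0, 1], [0.44, -0.51, 0, 0, 0, 0, 1], [0.52, -0.6, 0, 0, 0, 0, 1], [0.59, -0.68, 0, 0, 0, 0, 1], [0.67, -0.77, 0, 0, 0, 0, 1], [0.74, -0.85, 0, 0, 0, 0, 1]],
  ],
)

```text
clock: 56.4
tcp_pos: [535.8, 70.9, 142.5]
ee_rot: [0.0, 0.0, 1.0, -0.0]
contact_force: [0.2, 0.0, -0.7]
grip_width: 94.9
grip_force: 0.0
```

>>> send_rows(
  increments=[
    [[0.08, -0.09, 0, 0, 0, 0, 1], [0.16, -0.18, 0, 0, 0, 0, 1], [0.24, -0.28, 0, 0, 0, 0, 1], [0.32, -0.37, 0.04, 0, 0, 0, 1], [0.4, -0.46, 0.08, 0, 0, 0, 1], [0.48, -0.55, 0.13, 0, 0, 0, 1], [0.56, -0.65, 0.18, 0, 0, 0, 1], [0.65, -0.75, 0.23, 0, 0, 0, 1], [0.74, -0.85, 0.28, 0, 0, 0, 1], [0.74, -0.85, 0.35, 0, 0, 0, 1]],
  ],
)

```text
clock: 57.4
tcp_pos: [476.4, 2.6, 114.1]
ee_rot: [0.0, 0.001, 1.0, -0.0]
contact_force: [-0.4, 0.1, -0.2]
grip_width: 95.2
grip_force: 0.0
```

```bash
python3 - <<'E'
from station import *
import cv2
c=camera("scene")["pixels"]; cv2.imwrite("pics/s7.png",cv2.resize(c[90:310,200:470],None,fx=2.5,fy=2.5))
o=observe();print(o["tcp_pos"],o["grip_width"],o["contact_force"])
E
```

```text
[476.15278154   3.1100479  113.1094155 ] 94.88360755109454 [-0.68449824 -0.26042875 -0.53039591]
```

View pics/s7.png

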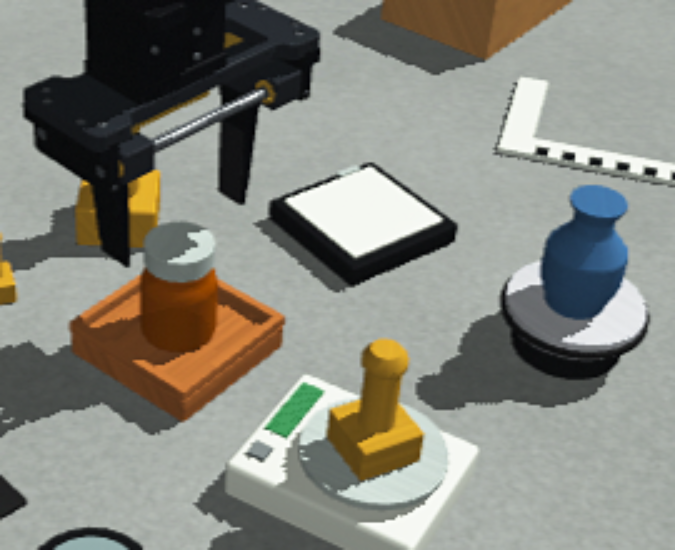

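The vase stands centred on the turntable at crop (584,255) and the panel is clear. Taking the jar.

>>> send_rows(
  increments=[
    [[0, 0, 0.1, 0, 0, 0, 0.8], [0, 0, 0.2, 0, 0, 0, 0.6], [0, 0, 0.3, 0, 0, 0, 0.6], [0, 0, 0.4, 0, 0, 0, 0.6], [0, 0, 0.5, 0, 0, 0, 0.6], [0, 0, 0.6, 0, 0, 0, 0.6], [0, 0, 0.7, 0, 0, 0, 0.6], [0, 0, 0.8, 0, 0, 0, 0.6], [0, 0, 0.9, 0, 0, 0, 0.6], [0, 0, 0.94, 0, 0, 0, 0.6]],
  ],
)

```text
clock: 58.45
tcp_pos: [476.5, 3.5, 38.1]
ee_rot: [-0.001, 0.0, 1.0, 0.0]
contact_force: [1.2, 0.3, 0.1]
grip_width: 76.0
grip_force: 0.0
```

>>> send_rows(
  increments=[
    [[0, 0, 0, 0, 0, 0, 0.4], [0, 0, 0, 0, 0, 0, 0.3], [0, 0, 0, 0, 0, 0, 0.2], [0, 0, 0, 0, 0, 0, 0.15], [0, 0, 0, 0, 0, 0, 0.1], [0, 0, 0, 0, 0, 0, 0], [0, 0, 0, 0, 0, 0, -0.2], [0, 0, 0, 0, 0, 0, -0.2], [0, 0, 0, 0, 0, 0, -0.2], [0, 0, 0, 0, 0, 0, -0.2]],
  ],
  grip_force=18,
)

```text
clock: 59.45
tcp_pos: [477.3, 3.5, 39.6]
ee_rot: [0.0, 0.0, 1.0, -0.0]
contact_force: [-1.0, 0.3, 3.3]
grip_width: 51.9
grip_force: 18.0
```

>>> send_rows(
  increments=[
    [[0, 0, -0.02, 0, 0, 0, -0.2], [0, 0, -0.05, 0, 0, 0, -0.2], [0, 0, -0.1, 0, 0, 0, -0.2], [0, 0, -0.17, 0, 0, 0, -0.2], [0, 0, -0.25, 0, 0, 0, -0.2], [0, 0, -0.33, 0, 0, 0, -0.2], [0, 0, -0.4, 0, 0, 0, -0.2], [0, 0, -0.46, 0, 0, 0, -0.2], [0, 0, -0.49, 0, 0, 0, -0.2], [0, 0, -0.5, 0, 0, 0, -0.2]],
  ],
)

```text
clock: 60.45
tcp_pos: [477.3, 3.5, 79.7]
ee_rot: [0.0, 0.0, 1.0, -0.0]
contact_force: [0.0, 0.1, -3.3]
grip_width: 51.8
grip_force: 18.0
```

```bash
python3 - <<'E'
from fit import *
t=lambda u,v:('t',np.array([150+(u-1)/3,115+(v-1)/3]))
s=lambda u,v:('s',np.array([200+u/2.5-.3,90+v/2.5-.3]))
print(fit([(*t(78,290),(43,43,20)),(*t(201,308),(43,-43,20)),(*t(173,430),(-43,-43,20)),(*t(54,409),(-43,43,20)),
 (*s(285,215),(-43,-43,20)),(*s(443,217),(43,43,20)),(*s(355,258),(43,-43,20)),(*s(372,163),(-43,43,20))],x0=(470,203,-.14)))
E
```

```text
(array([ 4.69188050e+02,  2.04490955e+02, -1.46846783e-01]), array([[ 0.53420303,  0.45144196],
       [-2.66406837,  0.86181373],
       [-0.4632033 , -1.85114969],
       [ 1.01423467, -1.33365883],
       [-0.35781983, -6.04169133],
       [ 0.10040371,  0.48985287],
       [ 0.4542155 , -0.67260348],
       [-1.02908388,  1.07962264]]))
```

>>> send_rows(
  increments=[
    [[0, 0.04, 0, 0, 0, 0, -0.2], [0, 0.12, 0, 0, 0, 0, -0.2], [0, 0.2, 0, 0, 0, 0, -0.2], [0, 0.29, 0, 0, 0, 0, -0.2], [0, 0.38, 0, 0, 0, 0, -0.2], [0.01, 0.47, 0, 0, 0, 0, -0.2], [0.01, 0.56, 0, 0, 0, 0, -0.2], [0.02, 0.65, 0, 0, 0, 0, -0.2], [0.03, 0.74, 0, 0, 0, 0, -0.2], [0.03, 0.84, 0, 0, 0, 0, -0.2]],
  ],
)

```text
clock: 61.45
tcp_pos: [474.6, 71.3, 79.3]
ee_rot: [-0.0, 0.0, 1.0, -0.0]
contact_force: [-0.2, -0.4, -2.6]
grip_width: 51.3
grip_force: 18.0
```

>>> send_rows(
  increments=[
    [[0, 0.08, 0, 0, 0, 0, -0.2], [0, 0.16, 0, 0, 0, 0, -0.2], [0, 0.25, 0, 0, 0, 0, -0.2], [0, 0.33, 0, 0, 0, 0, -0.2], [0, 0.42, 0, 0, 0, 0, -0.2], [0.01, 0.5, 0, 0, 0, 0, -0.2], [0.01, 0.59, 0, 0, 0, 0, -0.2], [0.02, 0.67, 0, 0, 0, 0, -0.2], [0.03, 0.75, 0, 0, 0, 0, -0.2], [0.03, 0.84, 0, 0, 0, 0, -0.2]],
  ],
)

```text
clock: 62.45
tcp_pos: [472.2, 138.4, 79.3]
ee_rot: [-0.0, 0.0, 1.0, -0.0]
contact_force: [-0.4, -0.0, -2.2]
grip_width: 51.6
grip_force: 18.0
```

>>> send_rows(
  increments=[
    [[0, 0.09, 0, 0, 0, 0, -0.2], [0, 0.19, 0, 0, 0, 0, -0.2], [0, 0.3, 0, 0, 0, 0, -0.2], [0, 0.41, 0.03, 0, 0, 0, -0.2], [0, 0.51, 0.07, 0, 0, 0, -0.2], [0.01, 0.61, 0.12, 0, 0, 0, -0.2], [0.01, 0.7, 0.17, 0, 0, 0, -0.2], [0.02, 0.77, 0.22, 0, 0, 0, -0.2], [0.03, 0.82, 0.27, 0, 0, 0, -0.2], [0.03, 0.83, 0.3, 0, 0, 0, -0.2]],
  ],
)

```text
clock: 63.45
tcp_pos: [469.5, 204.6, 54.6]
ee_rot: [-0.0, -0.0, 1.0, -0.0]
contact_force: [-0.3, -0.0, -3.1]
grip_width: 51.7
grip_force: 18.0
```

>>> send_rows(
  increments=[
    [[0, 0, 0.04, 0, 0, 0, -0.2], [0, 0, 0.08, 0, 0, 0, -0.2], [0, 0, 0.11, 0, 0, 0, -0.2], [0, 0, 0.14, 0, 0, 0, -0.2], [0, 0, 0.16, 0, 0, 0, -0.2], [0, 0, 0.17, 0, 0, 0, -0.2], [0, 0, 0.18, 0, 0, 0, -0.2], [0, 0, 0.185, 0, 0, 0, -0.2], [0, 0, 0.19, 0, 0, 0, -0.2], [0, 0, 0.19, 0, 0, 0, -0.2]],
  ],
)

```text
clock: 64.45
tcp_pos: [469.9, 204.3, 40.1]
ee_rot: [0.0, 0.0, 1.0, -0.0]
contact_force: [0.1, 0.2, -2.0]
grip_width: 51.8
grip_force: 18.0
```

>>> send_rows(
  increments=[
    [[0, 0, 0.004, 0, 0, 0, -0.2], [0, 0, 0.008, 0, 0, 0, -0.2], [0, 0, 0.011, 0, 0, 0, -0.2], [0, 0, 0.013, 0, 0, 0, -0.2], [0, 0, 0.013, 0, 0, 0, 0.1], [0, 0, 0.013, 0, 0, 0, 0.15], [0, 0, 0.013, 0, 0, 0, 0.2], [0, 0, 0.013, 0, 0, 0, 0.35], [0, 0, 0.013, 0, 0, 0, 0.6], [0, 0, 0.013, 0, 0, 0, 0.8]],
  ],
)

```text
clock: 65.45
tcp_pos: [470.0, 204.3, 39.0]
ee_rot: [0.0, 0.0, 1.0, 0.0]
contact_force: [0.1, -0.2, 0.8]
grip_width: 74.7
grip_force: 0.0
```

>>> send_rows(
  increments=[
    [[0, 0, -0.1, 0, 0, 0, 0.9], [0, 0, -0.2, 0, 0, 0, 0.9], [0, 0, -0.3, 0, 0, 0, 0.9], [0, 0, -0.4, 0, 0, 0, 0.9], [0, 0, -0.5, 0, 0, 0, 0.9], [0, 0, -0.6, 0, 0, 0, 0.9], [0, 0, -0.7, 0, 0, 0, 0.9], [0, 0, -0.8, 0, 0, 0, 0.9], [0, 0, -0.9, 0, 0, 0, 0.9], [0, 0, -1, 0, 0, 0, 0.9]],
  ],
)

```text
clock: 66.45
tcp_pos: [469.9, 204.3, 119.7]
ee_rot: [-0.0, 0.0, 1.0, 0.0]
contact_force: [0.3, -0.5, 0.2]
grip_width: 89.9
grip_force: 0.0
```

>>> send_rows(
  increments=[
    [[0, -0.1, 0, 0, 0, 0, 1], [0, -0.2, 0, 0, 0, 0, 1], [0, -0.3, 0, 0, 0, 0, 1], [0, -0.4, 0, 0, 0, 0, 1], [0, -0.5, 0, 0, 0, 0, 1], [0, -0.6, 0, 0, 0, 0, 1], [0, -0.7, 0, 0, 0, 0, 1], [0, -0.8, 0, 0, 0, 0, 1], [0, -0.9, 0, 0, 0, 0, 1], [0, -1, 0, 0, 0, 0, 1]],
  ],
)

```text
clock: 67.45
tcp_pos: [469.9, 123.6, 119.1]
ee_rot: [0.0, 0.0, 1.0, 0.0]
contact_force: [-0.2, -0.5, 0.7]
grip_width: 95.1
grip_force: 0.0
```

>>> send_rows(
  increments=[
    [[0, -0.1, 0, 0, 0, 0, 1], [0, -0.2, 0, 0, 0, 0, 1], [0, -0.3, 0, 0, 0, 0, 1], [0, -0.4, 0, 0, 0, 0, 1], [0, -0.5, 0, 0, 0, 0, 1], [0, -0.6, 0, 0, 0, 0, 1], [0, -0.7, 0, 0, 0, 0, 1], [0, -0.8, 0, 0, 0, 0, 1], [0, -0.9, 0, 0, 0, 0, 1], [0, -1, 0, 0, 0, 0, 1]],
  ],
)

```text
clock: 68.45
tcp_pos: [469.9, 43.6, 119.1]
ee_rot: [0.0, 0.0, 1.0, -0.0]
contact_force: [-0.7, 0.1, -0.3]
grip_width: 95.1
grip_force: 0.0
```

>>> send_rows(
  increments=[
    [[0, -0.1, 0, 0, 0, 0, 1], [0, -0.2, 0, 0, 0, 0, 1], [0, -0.3, 0, 0, 0, 0, 1], [0, -0.4, 0, 0, 0, 0, 1], [0, -0.5, 0, 0, 0, 0, 1], [0, -0.6, 0, 0, 0, 0, 1], [0, -0.7, 0, 0, 0, 0, 1], [0, -0.8, 0, 0, 0, 0, 1], [0, -0.9, 0, 0, 0, 0, 1], [0, -1, 0, 0, 0, 0, 1]],
  ],
)

```text
clock: 69.45
tcp_pos: [469.9, -36.4, 119.1]
ee_rot: [-0.0, 0.0, 1.0, -0.0]
contact_force: [-0.4, -0.2, -0.5]
grip_width: 95.2
grip_force: 0.0
```

>>> send_rows(
  increments=[
    [[0, -0.1, 0, 0, 0, 0, 1], [0, -0.2, 0, 0, 0, 0, 1], [0, -0.3, 0, 0, 0, 0, 1], [0, -0.4, 0, 0, 0, 0, 1], [0, -0.5, 0, 0, 0, 0, 1], [0, -0.6, 0, 0, 0, 0, 1], [0, -0.7, 0, 0, 0, 0, 1], [0, -0.8, 0, 0, 0, 0, 1], [0, -0.9, 0, 0, 0, 0, 1], [0, -1, 0, 0, 0, 0, 1]],
  ],
)

```text
clock: 70.45
tcp_pos: [469.9, -116.4, 119.1]
ee_rot: [0.0, 0.0, 1.0, -0.0]
contact_force: [0.3, 0.3, 0.6]
grip_width: 94.6
grip_force: 0.0
```

```bash
python3 - <<'E'
from station import *
import cv2
c=camera("top")["pixels"]; cv2.imwrite("pics/t8.png",cv2.resize(c[115:315,150:410],None,fx=3,fy=3,interpolation=cv2.INTER_CUBIC))
o=observe();print(o["tcp_pos"],o["grip_width"],o["contact_force"])
E
```

```text
[ 469.96072557 -117.24900387  119.11188192] 94.97859814276791 [-0.0831295  -1.27844382 -0.14416382]
```

View pics/t8.png

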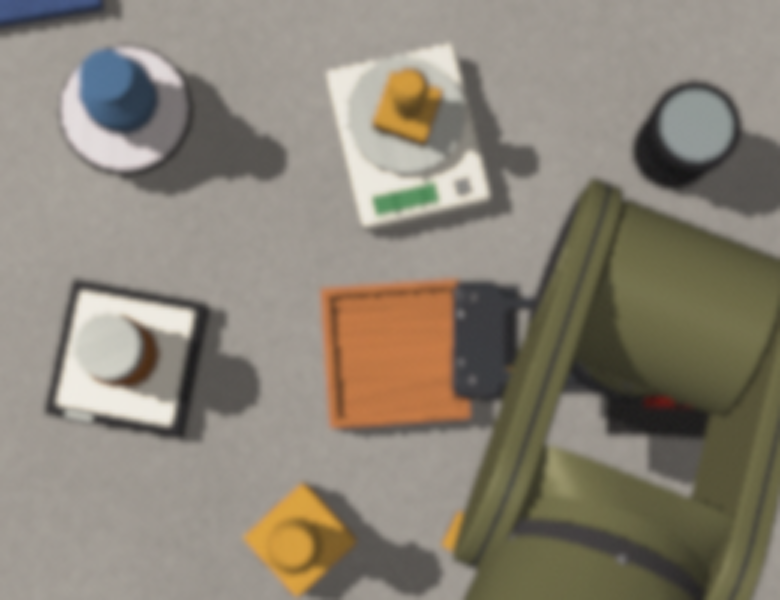

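Vase, seal and jar stand upright in the middle of their stations at crop (118,90), (408,105) and (115,350), and the tray is free. Last is the casket.

>>> send_rows(
  increments=[
    [[0, -0.1, 0, 0, 0, 0, 1], [0, -0.2, 0, 0, 0, 0, 1], [0, -0.3, 0, 0, 0, 0, 1], [0, -0.4, 0, 0, 0, 0, 1], [0, -0.5, 0.05, 0, 0, 0, 1], [0, -0.6, 0.1, 0, 0, 0, 1], [0, -0.7, 0.15, 0, 0, 0, 1], [0, -0.8, 0.2, 0, 0, 0, 1], [0, -0.9, 0.25, 0, 0, 0, 1], [-0.01, -1, 0.3, 0, 0, 0, 1]],
  ],
)

```text
clock: 71.5
tcp_pos: [470.6, -196.3, 94.6]
ee_rot: [-0.0, 0.0, 1.0, 0.0]
contact_force: [0.0, -1.4, -1.2]
grip_width: 95.0
grip_force: 0.0
```

>>> send_rows(
  increments=[
    [[0, -0.1, 0.03, 0, 0, 0, 1], [0, -0.146, 0.1, 0, 0, 0, 1], [0, -0.146, 0.2, 0, 0, 0, 1], [0, -0.146, 0.32, 0, 0, 0, 1], [0, -0.146, 0.44, 0, 0, 0, 1], [0, -0.146, 0.56, 0, 0, 0, 1], [0, -0.146, 0.68, 0, 0, 0, 1], [0, -0.146, 0.79, 0, 0, 0, 1], [0, -0.146, 0.86, 0, 0, 0, 1], [0, -0.146, 0.9, 0, 0, 0, 1]],
  ],
)

```text
clock: 72.5
tcp_pos: [470.4, -207.2, 22.3]
ee_rot: [-0.0, -0.0, 1.0, 0.0]
contact_force: [-0.1, 0.7, -0.0]
grip_width: 95.4
grip_force: 0.0
```

>>> send_rows(
  increments=[
    [[0, 0, 0, 0, 0, 0, 0.6], [0, 0, 0, 0, 0, 0, 0.4], [0, 0, 0, 0, 0, 0, 0.25], [0, 0, 0, 0, 0, 0, 0.15], [0, 0, 0, 0, 0, 0, 0.05], [0, 0, 0, 0, 0, 0, -0.05], [0, 0, 0, 0, 0, 0, -0.3], [0, 0, 0, 0, 0, 0, -0.3], [0, 0, 0, 0, 0, 0, -0.3], [0, 0, 0, 0, 0, 0, -0.3]],
  ],
  grip_force=15,
)

```text
clock: 73.5
tcp_pos: [470.8, -207.5, 23.2]
ee_rot: [0.0, 0.0, 1.0, -0.0]
contact_force: [-0.5, -1.1, 0.4]
grip_width: 48.4
grip_force: 15.0
```

>>> send_rows(
  increments=[
    [[0, 0, -0.02, 0, 0, 0, -0.3], [0, 0, -0.05, 0, 0, 0, -0.3], [0, 0, -0.1, 0, 0, 0, -0.3], [0, 0, -0.18, 0, 0, 0, -0.3], [0, 0, -0.28, 0, 0, 0, -0.3], [0, 0, -0.38, 0, 0, 0, -0.3], [0, 0, -0.48, 0, 0, 0, -0.3], [0, 0, -0.56, 0, 0, 0, -0.3], [0, 0, -0.62, 0, 0, 0, -0.3], [0, 0, -0.65, 0, 0, 0, -0.3]],
  ],
)

```text
clock: 74.5
tcp_pos: [471.0, -207.5, 75.8]
ee_rot: [0.0, 0.0, 1.0, -0.0]
contact_force: [0.4, -0.2, -2.9]
grip_width: 48.1
grip_force: 15.0
```

>>> send_rows(
  increments=[
    [[0, 0.04, 0, 0, 0, 0, -0.3], [0, 0.12, 0, 0, 0, 0, -0.3], [0, 0.21, 0, 0, 0, 0, -0.3], [0, 0.3, 0, 0, 0, 0, -0.3], [0, 0.39, 0, 0, 0, 0, -0.3], [-0.01, 0.48, 0, 0, 0, 0, -0.3], [-0.01, 0.58, 0, 0, 0, 0, -0.3], [-0.02, 0.68, 0, 0, 0, 0, -0.3], [-0.02, 0.78, 0, 0, 0, 0, -0.3], [-0.025, 0.88, 0, 0, 0, 0, -0.3]],
  ],
)

```text
clock: 75.5
tcp_pos: [472.7, -136.3, 75.1]
ee_rot: [0.0, -0.0, 1.0, -0.0]
contact_force: [-0.7, -0.8, -1.7]
grip_width: 47.7
grip_force: 15.0
```

>>> send_rows(
  increments=[
    [[0, 0.09, 0, 0, 0, 0, -0.3], [0, 0.18, 0, 0, 0, 0, -0.3], [0, 0.27, 0, 0, 0, 0, -0.3], [0, 0.36, 0, 0, 0, 0, -0.3], [0, 0.45, 0, 0, 0, 0, -0.3], [-0.01, 0.53, 0, 0, 0, 0, -0.3], [-0.01, 0.62, 0, 0, 0, 0, -0.3], [-0.02, 0.71, 0, 0, 0, 0, -0.3], [-0.02, 0.79, 0, 0, 0, 0, -0.3], [-0.025, 0.88, 0, 0, 0, 0, -0.3]],
  ],
)

```text
clock: 76.5
tcp_pos: [474.7, -66.1, 75.0]
ee_rot: [-0.0, 0.0, 1.0, -0.0]
contact_force: [-0.1, -0.2, -2.7]
grip_width: 48.0
grip_force: 15.0
```

>>> send_rows(
  increments=[
    [[0, 0.1, 0, 0, 0, -0.005, -0.3], [0, 0.2, 0, 0, 0, -0.01, -0.3], [0, 0.31, 0, 0, 0, -0.015, -0.3], [0, 0.42, 0, 0, 0, -0.022, -0.3], [0, 0.53, 0.03, 0, 0, -0.03, -0.3], [-0.01, 0.63, 0.06, 0, 0, -0.04, -0.3], [-0.01, 0.72, 0.1, 0, 0, -0.05, -0.3], [-0.02, 0.8, 0.14, 0, 0, -0.058, -0.3], [-0.02, 0.85, 0.18, 0, 0, -0.062, -0.3], [-0.025, 0.88, 0.2, 0, 0, -0.064, -0.3]],
  ],
)

```text
clock: 77.5
tcp_pos: [476.4, 4.2, 58.5]
ee_rot: [-0.0, -0.051, 0.999, 0.0]
contact_force: [-0.1, 0.2, -2.5]
grip_width: 48.1
grip_force: 15.0
```

>>> send_rows(
  increments=[
    [[0, 0, 0.05, 0, 0, 0, -0.3], [0, 0, 0.1, 0, 0, 0, -0.3], [0, 0, 0.14, 0, 0, 0, -0.3], [0, 0, 0.17, 0, 0, 0, -0.3], [0, 0, 0.2, 0, 0, 0, -0.3], [0, 0, 0.21, 0, 0, 0, -0.3], [0, 0, 0.22, 0, 0, 0, -0.3], [0, 0, 0.23, 0, 0, 0, -0.3], [0, 0, 0.24, 0, 0, 0, -0.3], [0, 0, 0.24, 0, 0, 0, -0.3]],
  ],
)

```text
clock: 78.5
tcp_pos: [476.7, 3.8, 39.8]
ee_rot: [-0.0, -0.05, 0.999, -0.0]
contact_force: [-0.6, -0.6, -2.1]
grip_width: 47.8
grip_force: 15.0
```

>>> send_rows(
  increments=[
    [[0, 0, 0.004, 0, 0, 0, -0.3], [0, 0, 0.008, 0, 0, 0, -0.3], [0, 0, 0.012, 0, 0, 0, -0.3], [0, 0, 0.012, 0, 0, 0, -0.3], [0, 0, 0.012, 0, 0, 0, 0.02], [0, 0, 0.012, 0, 0, 0, 0.06], [0, 0, 0.012, 0, 0, 0, 0.12], [0, 0, 0.012, 0, 0, 0, 0.25], [0, 0, 0.012, 0, 0, 0, 0.4], [0, 0, 0.012, 0, 0, 0, 0.5]],
  ],
)

```text
clock: 79.5
tcp_pos: [476.8, 3.8, 38.9]
ee_rot: [0.0, -0.05, 0.999, -0.0]
contact_force: [0.1, 0.5, -0.2]
grip_width: 68.8
grip_force: 0.0
```

>>> send_rows(
  increments=[
    [[0, 0, -0.1, 0, 0, 0, 0.6], [0, 0, -0.2, 0, 0, 0, 0.6], [0, 0, -0.3, 0, 0, 0, 0.6], [0, 0, -0.4, 0, 0, 0, 0.6], [0, 0, -0.5, 0, 0, 0, 0.6], [0, 0, -0.6, 0, 0, 0, 0.6], [0, 0, -0.7, 0, 0, 0, 0.6], [0, 0, -0.8, 0, 0, 0, 0.6], [0, 0, -0.9, 0, 0, 0, 0.6], [0, 0, -1, 0, 0, 0, 0.6]],
  ],
)

```text
clock: 80.5
tcp_pos: [476.7, 3.8, 119.5]
ee_rot: [-0.0, -0.05, 0.999, 0.0]
contact_force: [0.2, 0.6, 0.9]
grip_width: 75.9
grip_force: 0.0
```

>>> send_rows(
  increments=[
    [[0, -0.1, -0.1, 0, 0, 0, 0.6], [0, -0.2, -0.2, 0, 0, 0, 0.6], [0, -0.3, -0.3, 0, 0, 0, 0.6], [0, -0.4, -0.4, 0, 0, 0, 0.6], [0, -0.5, -0.5, 0, 0, 0, 0.6], [0, -0.6, -0.6, 0, 0, 0, 0.6], [0, -0.7, -0.7, 0, 0, 0, 0.6], [0, -0.8, -0.8, 0, 0, 0, 0.6], [0, -0.9, -0.9, 0, 0, 0, 0.6], [0, -1, -1, 0, 0, 0, 0.6]],
  ],
)

```text
clock: 81.5
tcp_pos: [484.8, -76.4, 199.6]
ee_rot: [-0.0, -0.05, 0.999, 0.0]
contact_force: [0.3, -0.0, 0.8]
grip_width: 75.9
grip_force: 0.0
```

```bash
python3 - <<'E'
from station import *
import cv2,numpy as np
c=camera("top")["pixels"][115:315,150:410]; d=camera("scene")["pixels"][110:310,150:470]
cv2.imwrite("pics/f9.png",np.hstack([cv2.resize(c,(390,300),interpolation=cv2.INTER_CUBIC),cv2.resize(d,(400,300)[::1],interpolation=cv2.INTER_CUBIC)]))
E
```

```text
(no output)
```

View pics/f9.png

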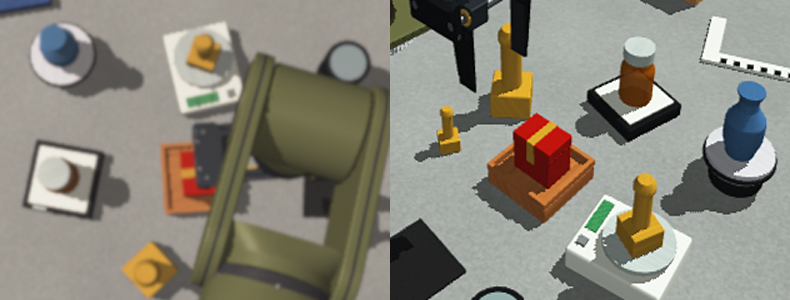

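All four exhibits stand upright in the middle of their stations: the casket in the tray (530,165), the seal on the balance (640,235), the jar on the panel (635,85) and the vase on the turntable (740,130). The mat is empty, the lens is untouched and the gripper is clear.

```bash
python3 -c "
from station import *
print(finish_job())"
```

```text
the job is handed in; nothing more can be done
None
```

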